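# Set the trim saw's fence to a setting block and lock it

## Task

Set up the little trim saw for 30 mm sherd slices: stand the aluminium setting block upright on the saw's bed, between the blade and the fence and parallel to them, and let go of it. Turn the black knob on the sloping face clockwise until the fence has closed up and the block is held snugly between fence and blade, without straining the blade, then swing the red lever of the lock ring clockwise, hard against its stop, so the setting is locked. Leave the block standing in the gap.

Things in the scene. Friction and masses are not known exactly. Their poses are not given: they have to be found in the camera images.
- saw: grey bench trim saw, fixed; its sloping control face looks roughly at the robot. Origin: centre of its underside; x to its rear, y to its left seen from the front, z up. Flat aluminium bed 86 mm above the origin, x -103 to 123, y -113 to 113 mm. A clear guard is folded back behind the blade (x over 60 mm, y 20 to 50, up to 220 mm high)
- blade_face (a point): centre of the blade's working side, which faces the fence (saw's -y), at saw (-15, 33.5, 102) mm; axes as the saw's. The blade is an upright 110 mm disc, 3 mm thick, parallel to the saw's x; it stands 34 mm out of the bed and is about 100 mm long there
- fence: sliding aluminium fence on the bed, parallel to the blade on its -y side; axes as the saw's. Origin: on its working side (faces the blade), at bed height, at saw x = 0. 190 mm long, 12 mm thick, 32 mm high, with a low foot 36 mm wide behind it. Its black rubber facing yields about 1 mm per 15 N. It moves along y by the knob only
- setting_block: loose aluminium setting block, blue mark on top: 80 mm long (x), 30 mm thick (y), 60 mm high (z), 0.3 to 0.5 kg, standing upright. Origin: centre of its underside. The same either way round. Standing on the bed in the gap, its top 26 mm rise clear of blade and fence, to be gripped across the 30 mm. The fence pushes it along the bed to the blade as it closes
- knob_axis (a point): centre of the control face, 150 mm wide and 115 mm up the slope, at saw (-155, 0, 56) mm, where the common axis of knob and lock ring leaves it. In the saw's frame the face's outward normal, which is that axis, is (-0.5, 0, 0.866): 30 deg from vertical, leaning to the front; up-slope is (0.866, 0, 0.5)
- fence_knob (a joint): black knob's angle, rad, growing clockwise looking onto the face: starts at 0.35 to 0.95, turns against 0.12 N m (0.3 at 1 rad/s) and stays where left. Moves the fence 12 mm per rad to the blade; clear gap 50 mm at 0, 30 mm at 1.667, travel to 2.6. One grasp is enough
- knob_top (a point): middle of the knob's top, on its axis, 45 mm above the face. Grip bar 50 mm long, 18 mm thick, 19 to 45 mm above the face, over a round skirt of 52 mm diameter (14 to 20 mm above it). At joint value 1.15 the bar points straight up the slope, the white pointer line at its upper end
- lock_ring (a joint): angle of the steel lock ring round the knob's foot, same axis, rad, growing clockwise looking onto the face: loose at 0 to 0.25 (start), tight on its stop at 1.2. Turns against 0.25 N m, rising to 0.4 N m as it tightens; stays where left. Ring 66 mm in diameter, 2 to 13 mm above the face
- lever_tip (a point): top centre of the upright red grip (15 mm diameter) at the end of the lock ring's lever, 54.5 mm from the axis, 25 mm above the face. The lever is 12 mm wide, 3 to 12 mm above the face. At ring value 0 it points midway between up-slope and the saw's right (-y); tightening swings it right, then down-slope. It can be pushed

How it is judged:
By the outcome, as a careful person would: the job done as asked, in the order asked, and still so for the second after the job is handed in, with the robot touching nothing.
It also fails if it takes over 64 s, if anything falls off the work surface, if the arm or the gripper's body presses on something with over 40 N, if the wrist force passes 120 N, or if a joint passes its speed limit or range.

## Robot

A 6-joint arm with a two-finger parallel gripper is mounted at the origin on a cart in front of the work surface, level with it; the furniture and walls round the work are solid. World frame = base frame: x ahead of the robot, y to its left, z up, the work surface at z = 0. Lengths are in m, angles in degrees, forces in N, time in s.
With the tool pointing down it reaches from about 0.4 to 0.825 m from the base axis. Payload 7 kg.
Tool frame: the origin (TCP) lies midway between the tips of the shut fingers; the grasp point (between the pads) lies r.hold_point_z behind it (r.hold_point_z is the distance from the TCP to the grasp point, in m); z points along the fingers, x is the direction in which the jaws open and shut, and the axes are right-handed (so a half turn about z gives the same grasp; the last joint's range is limited). The gripper opens to 88 mm and grips with 3 to 60 N. Pads are 19 mm wide; open, the fingers measure 130 mm over their backs; the gripper's body (78 mm by 193 mm) begins 47 mm behind the grasp point.
Start: joints at [82.282, 20.546, 0.682, 0, -70.136, -16.507], TCP at [0.277, 0.616, 0.227] pointing down, gripper open.
Joint ranges: [-176.03, 176.03], [-82.01, 121.73], [-58.28, 71.71], [-173.87, 95.51], [-174.79, -0.11], [-173.66, 173.66]. Speed limits (degrees/s): [136.94, 136.94, 172.46, 180, 180, 180].

## Interface

Orientations are given as [roll, pitch, yaw] about the fixed x, y, z axes, in that order (R = Rz(yaw) Ry(pitch) Rx(roll)).
In Python, from plant import get_state, viewer, close_job, r gives the robot as it stands.
- The arm moves only by the tool apply_moves, never from a script. Its argument "plan" is a list of rows, each a list of 3 entries, a list of its own where there are three numbers: the closure in counts, from 0 (fully open) to 255 (shut), then the shift along the tool's x, y, z in units of 50 mm (1.0 is 50 mm), then the turn about the tool's z in units of 6 degrees (1.0 is 6 degrees). A call has 1 to 12 rows; each row shifts and turns the commanded pose from where the row before left it, along the tool's axes as they then stand; what a row does not reach is not made up. A row lasts 1/8 s, in which the tool goes at most 62.5 mm and 10.7 degrees, less where a joint would pass 70% of its speed; a pose out of reach is approached as far as the arm can. A call is refused whole if a number of a shift passes 1 or a number of a turn 1, either way. A call with a gripper value outside its range is refused whole. The fingers move at their own pace and stop on an object; "squeeze" is the grip in N (left out, the last holds). Time passes only in rows, so rows that do not move let the fingers close. It gives the time, the measured TCP pose, the force and the opening at its end, in the units of the state.
- get_state(): the state, without advancing time (a new reading comes with each control period).
- viewer.capture(name): name is "side" or "top" or "wrist"; returns a dict with "frame" (480x640x3 uint8, blue, green, red), "K" (3x3 intrinsics, pixels), "D" ([k1, k2, p1, p2, k3] as OpenCV has them; the pictures are not rectified), "R" (3x3) and "t" (3): a world point X has camera coordinates R X + t; the wrist camera has in their place "mount" (4x4, takes a point from camera to tool coordinates, whose origin is the TCP and whose axes are the tool frame's). Camera axes: x right, y down, z forward; pixel columns grow to the right and rows downward; lengths in m; the calibration is good to about 2 mm. A picture is of the moment at which its call begins: read the wrist's pose just before it. There is no depth.
- close_job(): hands the job in, once; it reports no verdict.
The state is a dict: "time_s": time; "joints": joint angles; "qd": joint speeds; "joint_torque": joint torques, N m; "tcp_pos": TCP position; "eef_rot": TCP orientation; "contact_force": force on the tool from outside, world axes, zero at the start; "moment": the same for the moment, N m; "gripper_width": finger opening in m.
Only numpy, scipy, OpenCV 4.12 (cv2) and the standard library are available. Lean on these libraries where they do the work, as an engineer would, in place of code of your own. Each camera call takes 0.05 s, during which the arm holds its last target.

## Working session

There is one attempt and no reset: what is moved stays moved. The work goes in short steps, Python scripts to look and compute and a tool call to move; the robot and the scene stay as the last step left them, time stands still between calls to the robot, and variables do not carry over. Pictures are saved under pics/ and viewed, and the job is handed in when it is done.

Besides the shell and the picture viewer there is one more tool, called after ">>>" as name(argument=value, ...) on one line, values as JSON. apply_moves: Moves the arm, as the interface text tells. Its arguments: {"type":"object","properties":{"plan":{"type":"array","items":{"type":"array"}},"squeeze":{"type":"number"}},"required":["plan"]}

```bash
ls; mkdir -p pics
python3 - <<'E'
from plant import get_state, viewer, r
import cv2,pickle
s=get_state();print(s); print(r.hold_point_z,[a for a in dir(r) if a[0]!='_'])
d={}
for n in ("side","top","wrist"):
    c=viewer.capture(n);cv2.imwrite(f"pics/{n}0.png",c["frame"]);d[n]=c
    print(n,{k:v for k,v in c.items() if k!="frame"})
pickle.dump(d,open("c0.pkl","wb"))
E
```

```text
pics
{'time_s': 0.0, 'joints': array([ 8.22838107e+01,  2.05894476e+01,  6.34331074e-01, -2.08440987e-02,
       -7.01384065e+01, -1.65073283e+01]), 'qd': array([ 0.0098789 , -0.16248538, -0.0969719 , -0.03804327, -0.05341993,
        0.02199314]), 'joint_torque': array([-5.63874937e-05, -5.82707906e+01,  2.93061447e+01,  6.99691683e+00,
        6.90897970e-03, -1.60469449e-04]), 'tcp_pos': array([0.27676357, 0.61509846, 0.22564711]), 'eef_rot': array([-1.79992211e+02, -9.52364439e-02, -1.14230622e+02]), 'contact_force': array([-0.47328378, -0.28495093, -0.39646188]), 'moment': array([-0.02903374,  0.03363424, -0.01721401]), 'gripper_width': 0.08795746873751369}
0.0188 ['Unreachable', 'hold_point_z']
side {'K': array([[459.62404082,   0.        , 314.16898782],
       [  0.        , 459.62404082, 238.36321001],
       [  0.        ,   0.        ,   1.        ]]), 'D': array([-0.05506629,  0.        ,  0.        ,  0.        ,  0.        ]), 'R': array([[ 0.83267608, -0.55329271,  0.02275359],
       [-0.20774964, -0.35021234, -0.91334079],
       [ 0.51331339,  0.75578998, -0.4065598
[... 403 characters left out ...]

       [ 0.17801431, -0.00540078, -0.98401308]]), 't': array([-0.14040527,  0.52433777,  1.14823662])}
wrist {'K': array([[389.81172413,   0.        , 320.04777112],
       [  0.        , 389.81172413, 242.36698321],
       [  0.        ,   0.        ,   1.        ]]), 'D': array([-0.00817903,  0.        ,  0.        ,  0.        ,  0.        ]), 'mount': array([[ 9.99999716e-01, -7.01829824e-04, -2.73299542e-04,
         7.42655282e-04],
       [ 7.51251097e-04,  9.55325657e-01,  2.95554266e-01,
        -8.01731141e-02],
       [ 5.36612653e-05, -2.95554388e-01,  9.55325913e-01,
        -1.58144941e-01],
       [ 0.00000000e+00,  0.00000000e+00,  0.00000000e+00,
         1.00000000e+00]])}
```

View pics/top0.png

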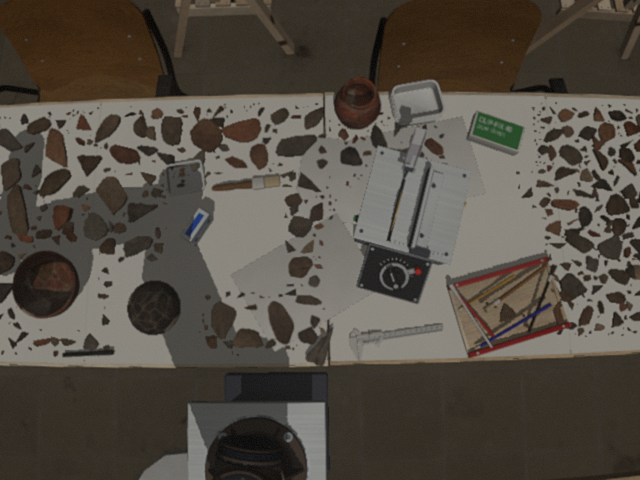

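View pics/side0.png

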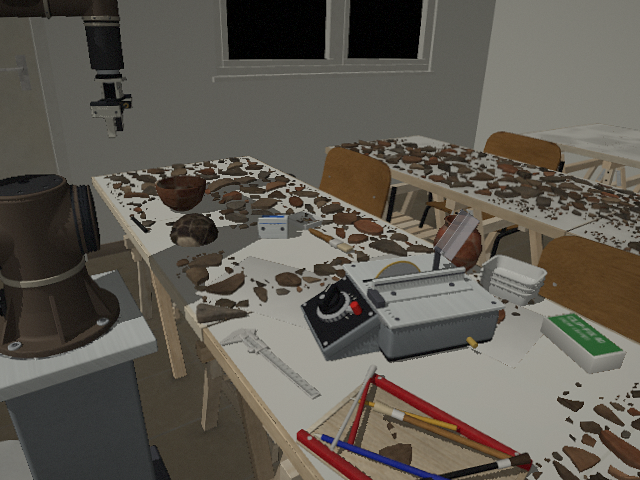

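View pics/wrist0.png

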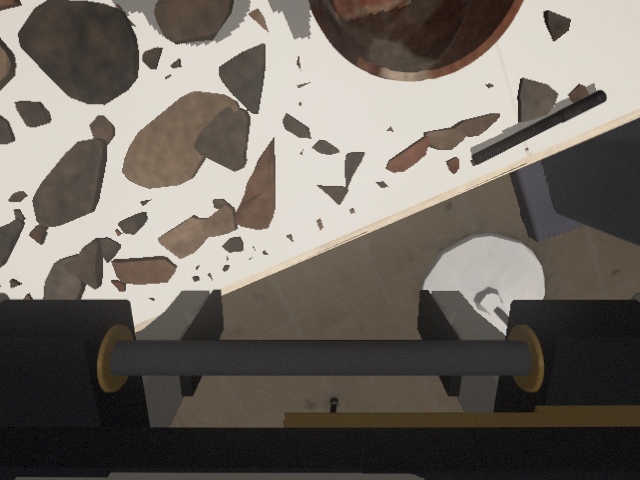

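Run:
```python
import cv2,pickle
d=pickle.load(open("c0.pkl","rb"))
f=d["top"]["frame"]
cv2.imwrite("pics/t_saw.png",cv2.resize(f[120:310,340:490],None,fx=4,fy=3.15*4/4*1.0 if 0 else 4,interpolation=cv2.INTER_CUBIC)[:600*2])
cv2.imwrite("pics/t_sawA.png",cv2.resize(f[125:235,345:485],None,fx=5,fy=5,interpolation=cv2.INTER_CUBIC))
cv2.imwrite("pics/t_sawB.png",cv2.resize(f[225:310,345:485],None,fx=5.5,fy=5.5,interpolation=cv2.INTER_CUBIC))
cv2.imwrite("pics/t_blk.png",cv2.resize(f[190:260,160:240],None,fx=8,fy=8,interpolation=cv2.INTER_CUBIC))
f=d["side"]["frame"]
cv2.imwrite("pics/s_saw.png",cv2.resize(f[210:370,295:505],None,fx=3.7,fy=3.7,interpolation=cv2.INTER_CUBIC))
cv2.imwrite("pics/s_blk.png",cv2.resize(f[200:250,240:310],None,fx=10,fy=10,interpolation=cv2.INTER_CUBIC))
```

```text
(no output)
```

View pics/t_sawA.png

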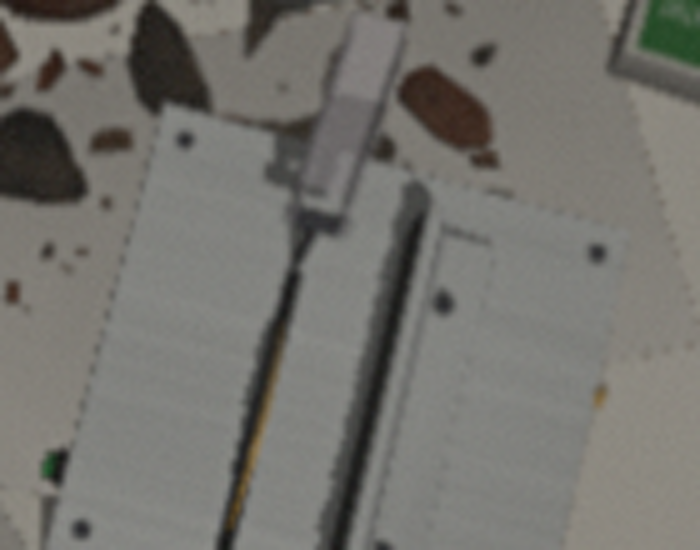

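View pics/t_sawB.png

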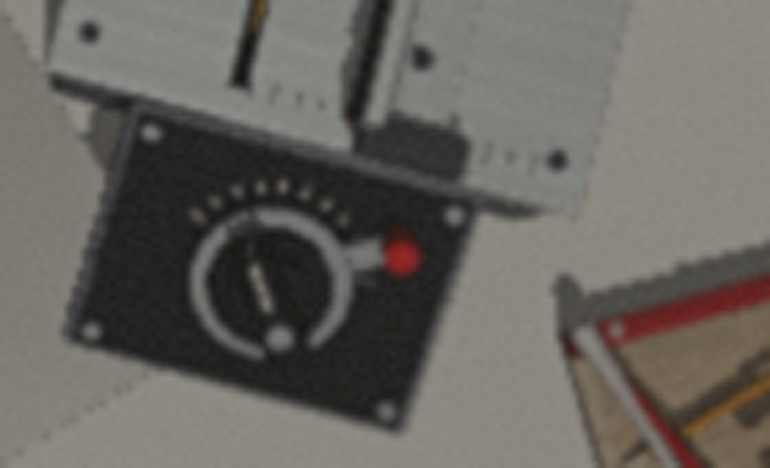

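View pics/t_blk.png

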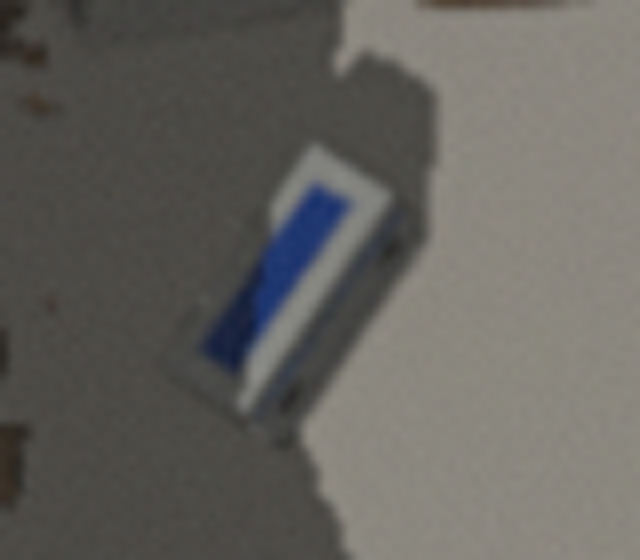

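View pics/s_saw.png

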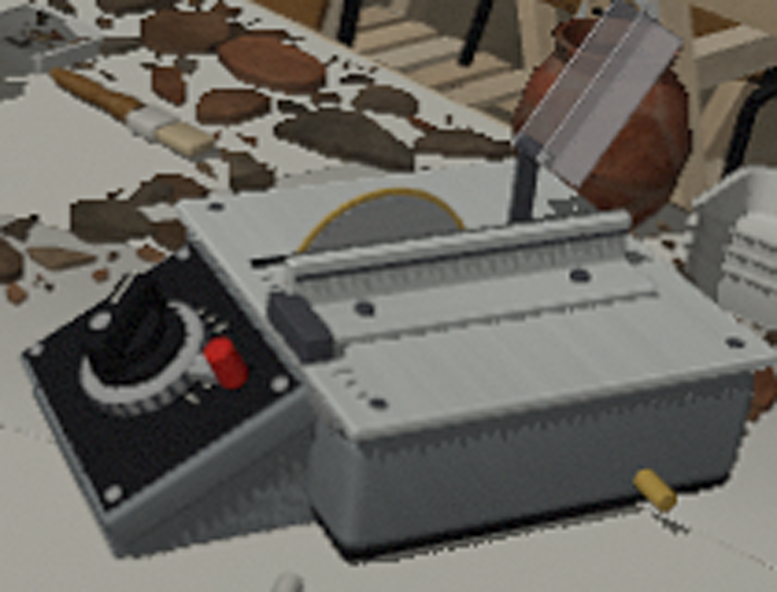

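View pics/s_blk.png

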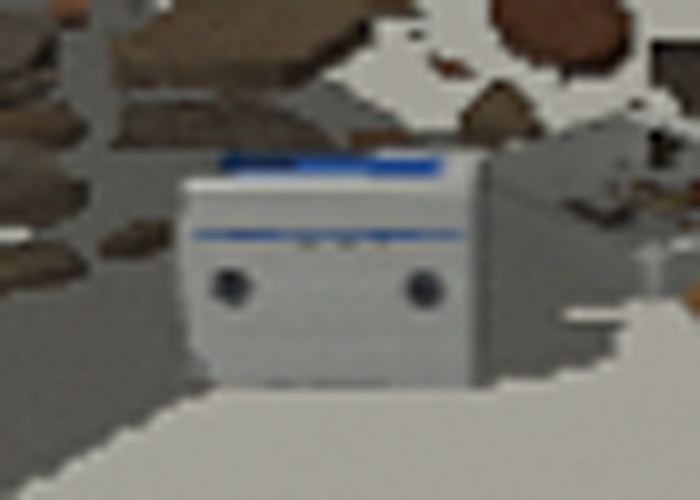

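```bash
cat > h.py <<'E'
import numpy as np,cv2,pickle
from scipy.optimize import least_squares
from scipy.spatial.transform import Rotation as Rot
def px(crop,s,off): return (np.array(crop,float)+.5)/s-.5+np.array(off)
def proj(c,X):
    return cv2.projectPoints(np.array(X,float).reshape(-1,1,3),cv2.Rodrigues(c["R"])[0],c["t"],c["K"],c["D"])[0].reshape(-1,2)
def TF(p,X):
    x,y,a=p[:3]; X=np.array(X,float); c,s=np.cos(a),np.sin(a)
    return np.c_[x+c*X[:,0]-s*X[:,1],y+s*X[:,0]+c*X[:,1],X[:,2]+(p[3] if len(p)>3 else 0)]
def fit(p0,obs):
    def f(p): return np.concatenate([(proj(c,TF(p,X))-U).ravel() for c,X,U in obs])
    r=least_squares(f,p0,loss="soft_l1"); return r.x,f(r.x).reshape(-1,2)
E
python3 - <<'E'
from h import *
d=pickle.load(open("c0.pkl","rb"));T,S=d["top"],d["side"]
bed=np.array([[.123,.113,.086],[.123,-.113,.086],[-.103,.113,.086],[-.103,-.113,.086]])
n=np.array([-.5,0,.866]);up=np.array([.866,0,.5]);k=np.array([-.155,0,.056])
def face(u,y):return k+up*u+np.array([0,y,0])
fc=np.array([face(.0575,.075),face(-.0575,.075),face(-.0575,-.075),face(.0575,-.075)])
A=lambda q:px(q,5,(345,125));B=lambda q:px(q,5.5,(345,225));C=lambda q:px(q,3.7,(295,210))
tX=np.r_[bed,fc];tU=np.array([A((165,103)),A((625,232)),B((50,75)),B((577,213)),B((137,107)),B((67,338)),B((402,430)),B((470,208))])
sX=np.array([bed[3],bed[2],bed[1],fc[1]]);sU=np.array([C((355,435)),C((180,205)),C((775,358)),C((25,352))])
for obs in ([(T,tX,tU)],[(S,sX,sU)],[(T,tX,tU),(S,sX,sU)]):
    p,res=fit([.6,-.25,-.2],obs);print(p,np.degrees(p[2]));print(res.round(1).tolist())
ps=p
# knob & lever
Kb=lambda q:px(q,5.5,(345,225))
def lev(a,r,h): # angle clockwise seen onto face, 0 up-slope
    return k+up*r*np.cos(a)+np.array([0,-1,0])*r*np.sin(a)+n*h
for q in np.arange(0,.3,.05): print('ring',q,proj(T,TF(ps,[lev(np.pi/4+q,.0545,.025)])),proj(S,TF(ps,[lev(np.pi/4+q,.0545,.025)])))
print('obs lever',Kb((402,258)),C((224,346)))
for q in np.arange(.35,1,.1): 
  print('knob',q,[proj(c,TF(ps,[lev(q-1.15,.025,.045),lev(q-1.15,-.025,.045)])).round(1).tolist() for c in (T,S)])
print('obs bar top',Kb((252,262)),Kb((268,308)))
D=lambda q:px(q,8,(160,190));E=lambda q:px(q,10,(240,200))
bt=np.array([[.04,.015,.06],[.04,-.015,.06],[-.04,-.015,.06],[-.04,.015,.06]])
bU=np.array([D((315,145)),D((393,195)),D((240,410)),D((165,365))])
b2=np.array([[.04,-.015,.0],[-.04,-.015,.0],[-.04,-.015,.06],[.04,-.015,.06]])
bV=np.array([E((472,387)),E((205,380)),E((183,182)),E((475,182))])
for obs in ([(T,bt,bU)],[(T,bt,bU),(S,b2,bV)]):
    p,res=fit([.55,.2,-.5],obs);print(p,np.degrees(p[2]));print(res.round(1).tolist())
pickle.dump((ps,p),open("pose.pkl","wb"))
E
```

```text
[ 0.58339935 -0.36583274 -0.2838051 ] -16.260834489560445
[[-0.6, 0.1], [1.4, -0.4], [-1.1, -0.7], [0.6, 0.6], [-0.8, -1.0], [-1.3, 2.1], [0.4, 2.3], [3.4, -1.9]]
[ 0.58535485 -0.36535817 -0.29670459] -16.999920827912398
[[-0.0, -1.0], [-0.1, -0.8], [2.7, 0.2], [-1.8, 0.4]]
[ 0.58383535 -0.36581349 -0.28775852] -16.48734871605465
[[-0.3, -0.2], [1.5, -0.3], [-1.2, -1.1], [0.4, 0.6], [-0.9, -1.4], [-1.6, 1.7], [0.0, 2.2], [3.2, -2.0], [0.3, -0.3], [-0.9, -0.3], [2.4, 0.2], [-2.5, 1.3]]
ring 0.0 [[415.52488046 267.83697277]] [[356.25430415 300.26568315]]
ring 0.05 [[416.07667865 268.86057011]] [[355.70355176 301.45048434]]
ring 0.1 [[416.57112763 269.90761247]] [[355.08420067 302.63917623]]
ring 0.15000000000000002 [[417.00706114 270.97535501]] [[354.39758552 303.82840864]]
ring 0.2 [[417.38347278 272.06100831]] [[353.6452722  305.01479113]]
ring 0.25 [[417.69951761 273.16174658]] [[352.82905623 306.19490571]]
obs lever [417.68181818 271.5       ] [355.17567568 303.14864865]
knob 0.35 [[[388.1, 273.0], [399.3, 291.3]], [[330.3, 283.3], [320.2, 304.1]]]
knob 0.44999999999999996 [[[389.1
[... 163 characters left out ...]
99999999999999 [[[391.3, 271.9], [396.1, 292.4]], [[333.5, 283.5], [317.0, 303.7]]]
knob 0.7499999999999999 [[[392.4, 271.7], [395.0, 292.6]], [[334.4, 283.7], [316.1, 303.4]]]
knob 0.8499999999999999 [[[393.6, 271.7], [393.8, 292.6]], [[335.2, 284.1], [315.3, 303.0]]]
knob 0.9499999999999998 [[[394.7, 271.7], [392.7, 292.6]], [[336.0, 284.6], [314.6, 302.5]]]
obs bar top [390.40909091 272.22727273] [393.31818182 280.59090909]
[ 0.5571276   0.13391515 -0.58688052] -33.62577703520956
[[0.0, -0.8], [0.7, -0.3], [0.1, 1.4], [-1.0, 0.1]]
[ 0.55733383  0.13494419 -0.59338558] -33.99848961272541
[[-0.3, -0.9], [0.3, -0.3], [-0.4, 1.3], [-1.5, -0.1], [1.0, 1.6], [-1.6, 1.6], [0.1, 0.9], [0.7, 1.6]]
```

```bash
cat >> h.py <<'E'
def delta(target,yaw=None,verbose=True):
    """shift in tool axes after turning to yaw, units of 50mm; turn units 6deg"""
    from plant import get_state
    s=get_state(); p=s["tcp_pos"]; e=s["eef_rot"]
    t=0 if yaw is None else -((yaw-e[2]+180)%360-180)/6
    R=Rot.from_euler("xyz",[180,0,e[2] if yaw is None else yaw],degrees=True).as_matrix()
    print("t",s["time_s"],"pos",p.round(4),"rot",e.round(2),"w",round(s["gripper_width"],4),"F",s["contact_force"].round(1),"turn",round(t,3),"shift after turn",(R.T@(np.array(target)-p)/.05).round(3))
def saw(p,X): return TF(p,[X])[0]
E
python3 - <<'E'
from h import *
delta([.557,.135,.24],-124)
E
```

```text
t 0.15 pos [0.2768 0.6152 0.2258] rot [-1.7999e+02 -7.0000e-02 -1.1423e+02] w 0.0877 F [-0.1 -0.  -0.1] turn 1.628 shift after turn [  4.829 -10.016  -0.283]
```

>>> apply_moves(plan=[[0,[0,0,0],0.8],[0,[0,0,0],0.83],[0,[0.48,-1,-0.03],0],[0,[0.48,-1,-0.03],0],[0,[0.48,-1,-0.03],0],[0,[0.48,-1,-0.03],0],[0,[0.48,-1,-0.03],0],[0,[0.48,-1,-0.03],0],[0,[0.48,-1,-0.03],0],[0,[0.48,-1,-0.03],0],[0,[0.48,-1,-0.03],0],[0,[0.5,-1,-0.02],0]])

```text
time_s: 1.65
tcp_pos: [0.5573, 0.1345, 0.2411]
eef_rot: [180.0, 0.0, -124.0]
contact_force: [1.2, 1.3, 0.4]
gripper_width: 0.0876
```

>>> apply_moves(plan=[[0,[0,0,0],0],[0,[0,0,0],0]])

```text
time_s: 1.9
tcp_pos: [0.5566, 0.1358, 0.2407]
eef_rot: [180.0, -0.0, -124.1]
contact_force: [0.1, 0.1, 0.3]
gripper_width: 0.0876
```

Run:
```python
from h import *
from plant import viewer,get_state
delta([.557,.135,.24],-124)
s=get_state();c=viewer.capture("wrist");pickle.dump((s,c),open("w1.pkl","wb"));cv2.imwrite("pics/w1.png",c["frame"])
```

```text
t 1.9 pos [0.5566 0.1358 0.2407] rot [ 1.7998e+02 -2.0000e-02 -1.2407e+02] w 0.0876 F [0.1 0.1 0.3] turn -0.012 shift after turn [ 0.008 -0.016  0.015]
```

View pics/w1.png

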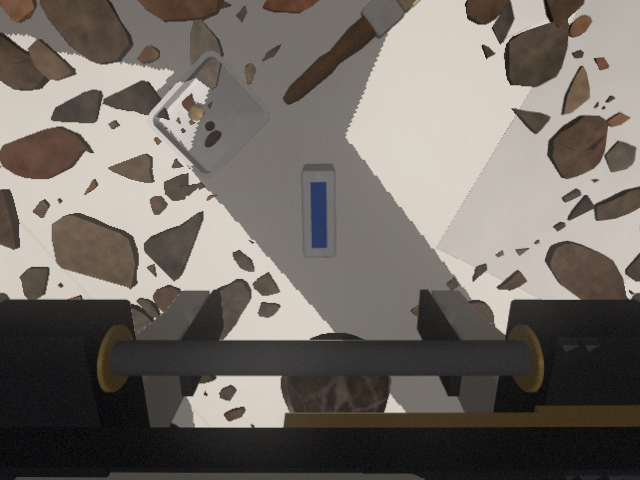

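```bash
python3 - <<'E'
from h import *
s,c=pickle.load(open("w1.pkl","rb"))
cv2.imwrite("pics/w1c.png",cv2.resize(c["frame"][155:270,260:380],None,fx=5,fy=5,interpolation=cv2.INTER_CUBIC))
E
cat >> h.py <<'E'
def wcam(s,c):
    M=np.eye(4);M[:3,:3]=Rot.from_euler("xyz",s["eef_rot"],degrees=True).as_matrix();M[:3,3]=s["tcp_pos"]
    W=np.linalg.inv(M@c["mount"]);return dict(K=c["K"],D=c["D"],R=W[:3,:3],t=W[:3,3])
E
```

```text
(no output)
```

View pics/w1c.png

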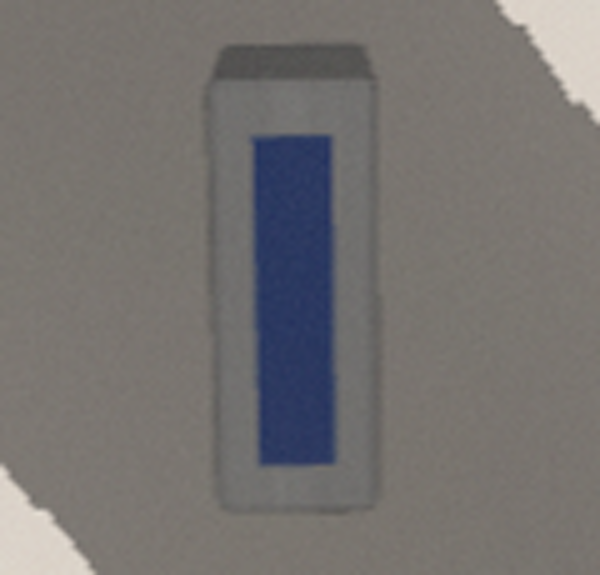

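Run:
```python
from h import *
s,c=pickle.load(open("w1.pkl","rb"));w=wcam(s,c)
P=lambda q:px(q,5,(260,155))
X=np.array([[.04,.015,.06],[.04,-.015,.06],[-.04,-.015,.06],[-.04,.015,.06]])
U=np.array([P(q) for q in((210,80),(375,80),(378,508),(218,510))])
p,r=fit([.557,.135,-.59],[(w,X,U)]);print(p,np.degrees(p[2]),r.round(2).tolist())
p4,r=fit([.557,.135,-.59,0],[(w,X,U)]);print(p4,np.degrees(p4[2]))
pickle.dump(p,open("blk.pkl","wb"))
delta([p[0],p[1],.035],np.degrees(p[2])-90)
```

```text
[ 0.55748392  0.13575182 -0.58449674] -33.489196093150255 [[-0.91, -0.64], [0.94, -1.03], [0.28, 1.11], [-0.29, 1.05]]
[ 0.55603493  0.13676674 -0.58474028 -0.00830371] -33.503150261841725
t 1.95 pos [0.5564 0.1365 0.2409] rot [ 1.7998e+02 -1.0000e-02 -1.2400e+02] w 0.0876 F [-0.4 -0.3  0.6] turn -0.085 shift after turn [-1.000e-03 -2.600e-02  4.117e+00]
```

>>> apply_moves(plan=[[0,[0,-0.02,0.9],-0.08],[0,[0,0,0.9],0],[0,[0,0,0.9],0],[0,[0,0,0.8],0],[0,[0,0,0.4],0],[0,[0,0,0.17],0],[0,[0,0,0],0]])

```text
time_s: 2.82
tcp_pos: [0.5573, 0.1364, 0.0376]
eef_rot: [180.0, -0.0, -123.4]
contact_force: [-0.6, 0.5, -0.2]
gripper_width: 0.0878
```

>>> apply_moves(plan=[[255,[0,0,0],0],[255,[0,0,0],0],[255,[0,0,0],0],[255,[0,0,0],0],[255,[0,0,0],0],[255,[0,0,0],0],[255,[0,0,0],0],[255,[0,0,0],0]], squeeze=35)

```text
time_s: 3.82
tcp_pos: [0.5577, 0.1357, 0.0376]
eef_rot: [-180.0, 0.0, -123.5]
contact_force: [1.3, 0.3, -0.2]
gripper_width: 0.0297
```

Run:
```python
from h import *
ps,_=pickle.load(open("pose.pkl","rb"))
t=saw(ps,[-.018,.0115,.30]);print(t);delta(t,np.degrees(ps[2])-90)
```

```text
[ 0.56983921 -0.34967788  0.3       ]
t 3.825 pos [0.5577 0.1357 0.0376] rot [-1.7999e+02  2.0000e-02 -1.2352e+02] w 0.0297 F [ 1.3  0.3 -0.2] turn -2.839 shift after turn [ 9.24  -2.987 -5.249]
```

>>> apply_moves(plan=[[255,[0,0,-0.5],0],[255,[0,0,-0.95],0],[255,[0,0,-0.95],-0.4],[255,[0,0,-0.95],-0.6],[255,[0,0,-0.95],-0.6],[255,[0,0,-0.7],-0.6],[255,[0,0,-0.25],-0.64]])

```text
time_s: 4.7
tcp_pos: [0.5576, 0.1356, 0.302]
eef_rot: [-179.9, 0.1, -106.4]
contact_force: [-0.8, 0.3, -4.3]
gripper_width: 0.0295
```

>>> apply_moves(plan=[[255,[0.5,-0.16,0],0],[255,[0.85,-0.28,0],0],[255,[0.9,-0.29,0],0],[255,[0.9,-0.29,0],0],[255,[0.9,-0.29,0],0],[255,[0.9,-0.29,0],0],[255,[0.9,-0.29,0],0],[255,[0.9,-0.29,0],0],[255,[0.9,-0.29,0],0],[255,[0.8,-0.26,0],0],[255,[0.5,-0.2,0],0],[255,[0.29,-0.15,0],0]])

```text
time_s: 6.2
tcp_pos: [0.5733, -0.3521, 0.2986]
eef_rot: [179.8, 0.0, -106.6]
contact_force: [0.3, -0.3, -3.3]
gripper_width: 0.0299
```

>>> apply_moves(plan=[[255,[0,0,0],0],[255,[0,0,0],0],[255,[0,0,0],0]])

```text
time_s: 6.58
tcp_pos: [0.5742, -0.3502, 0.3003]
eef_rot: [-180.0, 0.0, -106.4]
contact_force: [-0.4, 0.2, -3.9]
gripper_width: 0.0297
```

Run:
```python
from h import *
from plant import viewer,get_state
ps,_=pickle.load(open("pose.pkl","rb"))
t=saw(ps,[-.018,.0115,.30]);delta(t,np.degrees(ps[2])-90)
s=get_state();c=viewer.capture("wrist");pickle.dump((s,c),open("w2.pkl","wb"));cv2.imwrite("pics/w2.png",c["frame"])
```

```text
t 6.575 pos [ 0.5742 -0.3502  0.3003] rot [-1.7999e+02  1.0000e-02 -1.0642e+02] w 0.0297 F [-0.4  0.2 -3.9] turn 0.011 shift after turn [0.015 0.087 0.006]
```

View pics/w2.png

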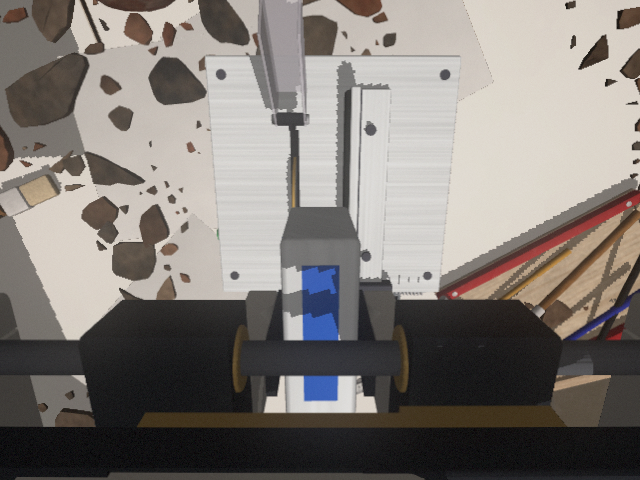

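Run:
```python
from h import *
s,c=pickle.load(open("w2.pkl","rb"))
cv2.imwrite("pics/w2a.png",cv2.resize(c["frame"][40:130,190:350],None,fx=5,fy=5,interpolation=cv2.INTER_CUBIC))
cv2.imwrite("pics/w2b.png",cv2.resize(c["frame"][40:130,330:480],None,fx=5,fy=5,interpolation=cv2.INTER_CUBIC))
cv2.imwrite("pics/w2c.png",cv2.resize(c["frame"][190:310,210:370],None,fx=5,fy=5,interpolation=cv2.INTER_CUBIC))
cv2.imwrite("pics/w2d.png",cv2.resize(c["frame"][190:310,330:480],None,fx=5,fy=5,interpolation=cv2.INTER_CUBIC))
```

```text
(no output)
```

View pics/w2a.png

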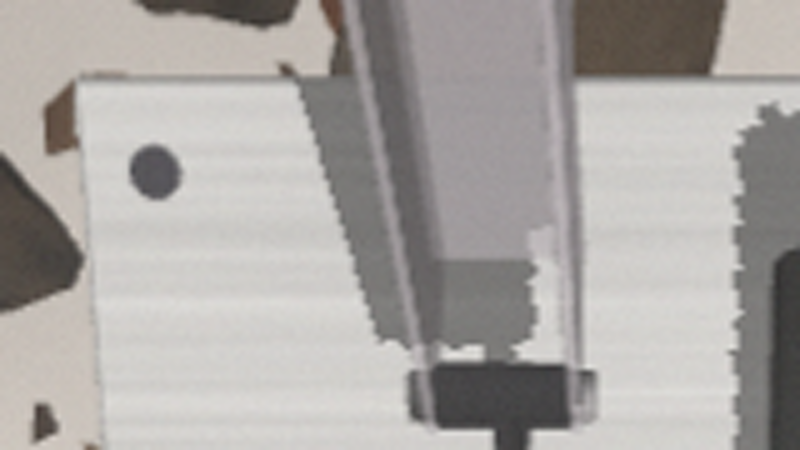

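View pics/w2b.png

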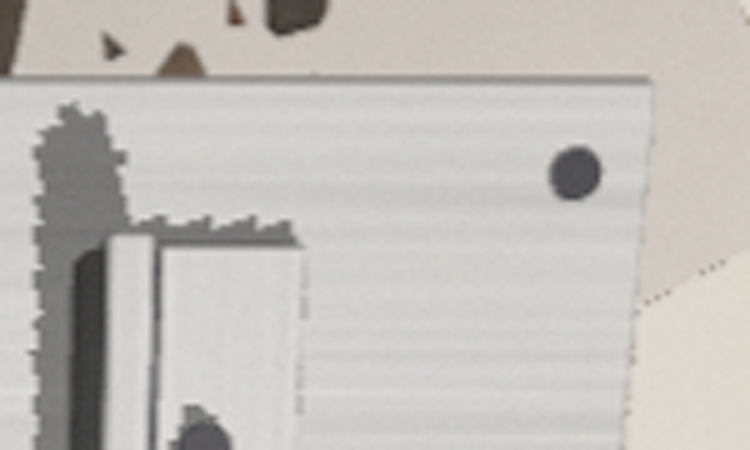

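View pics/w2c.png

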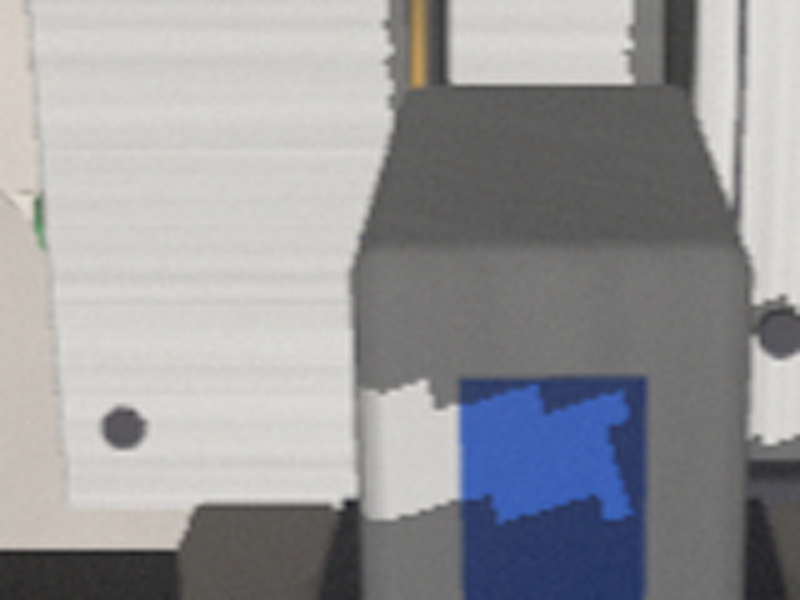

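View pics/w2d.png

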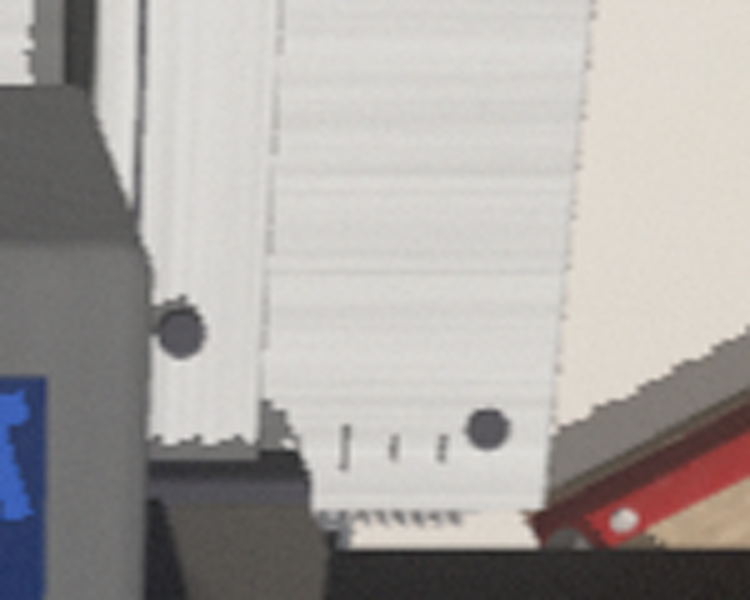

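Run:
```python
from h import *
s,c=pickle.load(open("w2.pkl","rb"));w=wcam(s,c)
bed=np.array([[.123,.113,.086],[.123,-.113,.086],[-.103,.113,.086],[-.103,-.113,.086]])
U=np.array([px((78,79),5,(190,40)),px((652,79),5,(330,40)),px((68,503),5,(210,190)),px((548,509),5,(330,190))])
p,r=fit([.58,-.366,-.29],[(w,bed,U)]);print(p,np.degrees(p[2]),r.round(2).tolist())
p4,r=fit([.58,-.366,-.29,0],[(w,bed,U)]);print(p4,np.degrees(p4[2]),r.round(2).tolist())
pickle.dump(p,open("saw.pkl","wb"))
def inv(uv,z,p):  # saw coords at height z
    n=cv2.undistortPoints(np.array([[uv]],float),w["K"],w["D"])[0,0]
    d=w["R"].T@np.array([n[0],n[1],1]);o=-w["R"].T@w["t"];X=o+d*(z-o[2])/d[2]
    a=p[2];v=X[:2]-p[:2];return np.array([np.cos(a)*v[0]+np.sin(a)*v[1],-np.sin(a)*v[0]+np.cos(a)*v[1]])
P=p
for nme,q,o,z in (("fence top alum edge rear",(105,235),(330,40),.118),("facing top?",(73,260),(330,40),.118),("facing bottom",(73,260),(330,40),.086),("alum edge later",(107,400),(330,40),.118),("facing",(70,420),(330,40),.118),("facing",(70,420),(330,40),.086),
   ("blade right edge",(430,80),(210,190),.12),("blade left edge",(412,80),(210,190),.12),("slot L",(395,50),(210,190),.086),("slot R",(448,50),(210,190),.086)):
    print(nme,inv(px(q,5,o),z,P).round(4))
```

```text
[ 0.58344386 -0.36554723 -0.2869981 ] -16.443780011004577 [[-1.51, -0.52], [2.65, -0.57], [-0.49, 2.35], [0.34, 1.08]]
[ 0.58363395 -0.36543603 -0.28733339 -0.00427105] -16.462990560784277 [[-0.28, 0.04], [0.84, 0.08], [0.28, 0.48], [-1.03, -0.72]]
fence top alum edge rear [ 0.0944 -0.0134]
facing top? [ 0.0906 -0.0083]
facing bottom [ 0.0928 -0.0101]
alum edge later [ 0.0687 -0.0143]
facing [ 0.0655 -0.0082]
facing [ 0.0654 -0.0101]
blade right edge [-0.0038  0.0331]
blade left edge [-0.0038  0.0363]
slot L [-0.005   0.0419]
slot R [-0.005   0.0317]
```

Run:
```python
from h import *
p=pickle.load(open("saw.pkl","rb"))
delta(saw(p,[-.018,.0118,.128]),np.degrees(p[2])-90)
```

```text
t 6.625 pos [ 0.5742 -0.3503  0.3004] rot [-1.7998e+02  1.0000e-02 -1.0642e+02] w 0.0299 F [-1.1  1.2 -2.6] turn 0.003 shift after turn [0.005 0.097 3.448]
```

>>> apply_moves(plan=[[255,[0,0.1,0],0],[255,[0,0,0.5],0],[255,[0,0,0.8],0],[255,[0,0,0.6],0],[255,[0,0,0.5],0],[255,[0,0,0],0],[255,[0,0,0],0],[255,[0,0,0],0]])

```text
time_s: 7.62
tcp_pos: [0.5701, -0.35, 0.1818]
eef_rot: [-179.8, -0.0, -106.5]
contact_force: [0.4, -0.6, -3.9]
gripper_width: 0.0296
```

Run:
```python
from h import *
from plant import viewer,get_state
p=pickle.load(open("saw.pkl","rb"))
delta(saw(p,[-.018,.0118,.1246]),np.degrees(p[2])-90)
c=viewer.capture("wrist");cv2.imwrite("pics/w3.png",c["frame"])
c=viewer.capture("side");cv2.imwrite("pics/s3.png",cv2.resize(c["frame"][150:350,300:500],None,fx=3,fy=3,interpolation=cv2.INTER_CUBIC))
```

```text
t 7.625 pos [ 0.5701 -0.35    0.1818] rot [-1.7985e+02 -1.0000e-02 -1.0647e+02] w 0.0296 F [ 0.4 -0.6 -3.9] turn -0.005 shift after turn [-0.013  0.015  1.145]
```

View pics/w3.png

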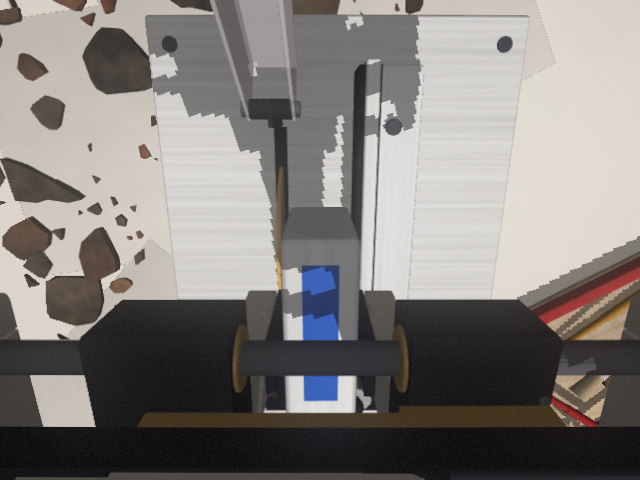

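View pics/s3.png

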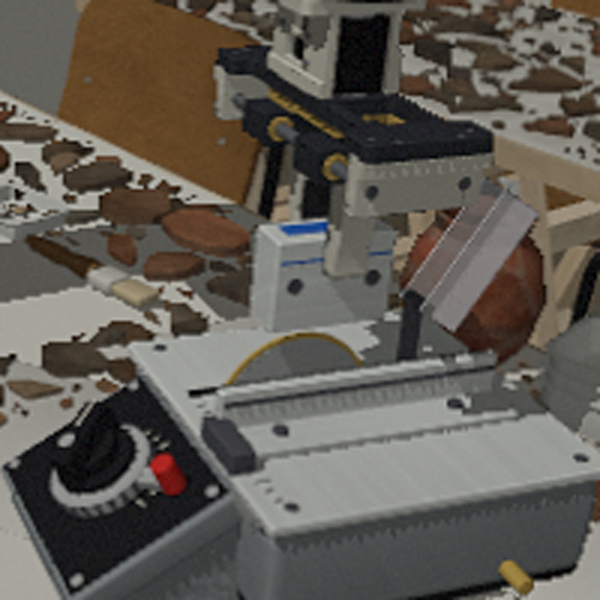

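>>> apply_moves(plan=[[255,[0,0,0.3],0],[255,[0,0,0.3],0],[255,[0,0,0.2],0],[255,[0,0,0.2],0],[255,[0,0,0.05],0],[255,[0,0,0],0],[255,[0,0,0],0]])

```text
time_s: 8.6
tcp_pos: [0.5697, -0.3499, 0.1281]
eef_rot: [-179.9, -0.0, -106.5]
contact_force: [1.0, 0.2, -2.4]
gripper_width: 0.0299
```

>>> apply_moves(plan=[[255,[0,0,0.05],0],[255,[0,0,0.03],0],[255,[0,0,0],0],[255,[0,0,0],0]])

```text
time_s: 9.1
tcp_pos: [0.5694, -0.3497, 0.1237]
eef_rot: [-180.0, 0.0, -106.5]
contact_force: [0.2, 0.7, -1.6]
gripper_width: 0.0296
```

>>> apply_moves(plan=[[255,[0,0,0.01],0],[255,[0,0,0.01],0],[255,[0,0,0],0]])

```text
time_s: 9.48
tcp_pos: [0.5694, -0.3498, 0.1236]
eef_rot: [-180.0, -0.0, -106.5]
contact_force: [-2.0, 2.7, 4.8]
gripper_width: 0.0298
```

>>> apply_moves(plan=[[140,[0,0,0],0],[140,[0,0,0],0],[140,[0,0,0],0],[140,[0,0,0],0]])

```text
time_s: 9.98
tcp_pos: [0.5693, -0.3498, 0.1225]
eef_rot: [180.0, -0.0, -106.5]
contact_force: [0.4, 0.0, 0.4]
gripper_width: 0.0393
```

>>> apply_moves(plan=[[140,[0,0,-0.2],0],[140,[0,0,-0.6],0],[140,[0,0,-0.9],0],[140,[0,0,-0.9],0],[140,[0,0,0],0],[140,[0,0,0],0]])

```text
time_s: 10.72
tcp_pos: [0.5692, -0.3496, 0.253]
eef_rot: [-180.0, 0.0, -106.5]
contact_force: [-0.1, -0.5, -1.1]
gripper_width: 0.0398
```

Run:
```python
from h import *
from plant import viewer,get_state
p=pickle.load(open("saw.pkl","rb"))
delta(saw(p,[-.018,.0118,.1246]),np.degrees(p[2])-90)
s=get_state();c=viewer.capture("wrist");cv2.imwrite("pics/w4.png",c["frame"]);pickle.dump((s,c),open("w4.pkl","wb"))
```

```text
t 10.725 pos [ 0.5692 -0.3496  0.253 ] rot [-1.7996e+02  2.0000e-02 -1.0649e+02] w 0.0398 F [-0.1 -0.5 -1.1] turn -0.007 shift after turn [-0.01  -0.004  2.568]
```

View pics/w4.png

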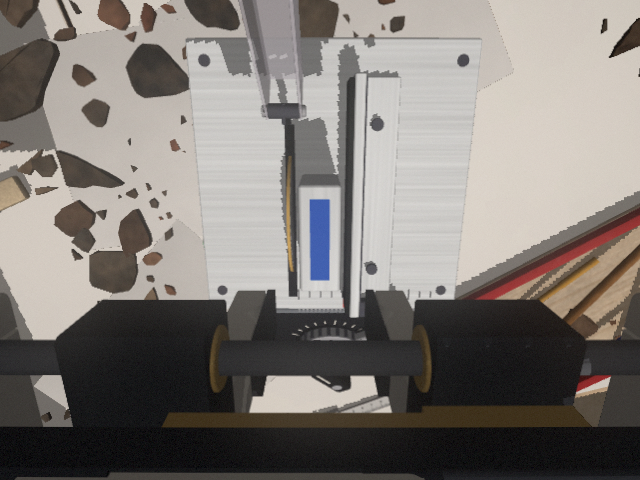

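Run:
```python
from h import *
p=pickle.load(open("saw.pkl","rb"))
delta(saw(p,[-.25,.0,.26]))
```

```text
t 10.775 pos [ 0.5689 -0.3495  0.2521] rot [ 1.7995e+02  2.0000e-02 -1.0649e+02] w 0.0395 F [ 0.3  0.5 -0.3] turn 0 shift after turn [ 0.229  4.63  -0.157]
```

>>> apply_moves(plan=[[162,[0.03,0.5,-0.1],0],[162,[0.05,0.9,-0.06],0],[162,[0.05,0.9,0],0],[162,[0.05,0.9,0],0],[162,[0.05,0.8,0],0],[162,[0,0.5,0],0],[162,[0,0.13,0],0],[162,[0,0,0],0],[162,[0,0,0],0]])

```text
time_s: 11.9
tcp_pos: [0.3447, -0.2952, 0.2602]
eef_rot: [180.0, -0.0, -106.5]
contact_force: [-0.7, -0.5, 0.2]
gripper_width: 0.0322
```

Run:
```python
from h import *
from plant import viewer,get_state
p=pickle.load(open("saw.pkl","rb"))
delta(saw(p,[-.25,.0,.26]))
s=get_state();c=viewer.capture("wrist");cv2.imwrite("pics/w5.png",c["frame"]);pickle.dump((s,c),open("w5.pkl","wb"))
```

```text
t 11.9 pos [ 0.3447 -0.2952  0.2602] rot [ 1.7996e+02 -1.0000e-02 -1.0648e+02] w 0.0322 F [-0.7 -0.5  0.2] turn 0 shift after turn [-0.003  0.022  0.004]
```

View pics/w5.png

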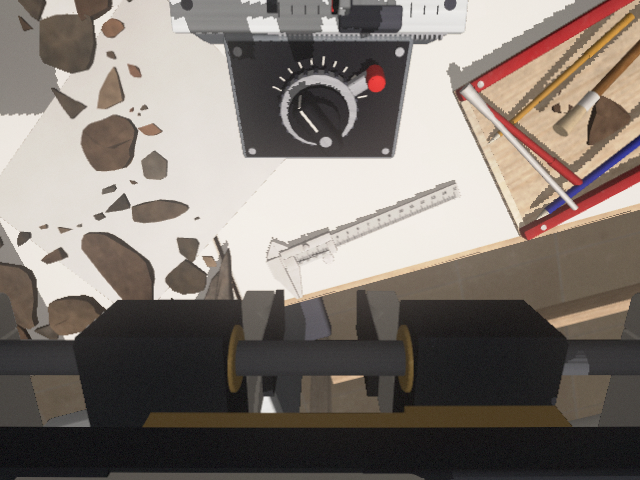

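```bash
cat >> h.py <<'E'
n=np.array([-.5,0,.866]);up=np.array([.866,0,.5]);k=np.array([-.155,0,.056])
def lev(a,r,h): return k+up*r*np.cos(a)+np.array([0,-1,0])*r*np.sin(a)+n*h
E
python3 - <<'E'
from h import *
s,c=pickle.load(open("w5.pkl","rb"));w=wcam(s,c);p=pickle.load(open("saw.pkl","rb"))
f=cv2.resize(c["frame"][30:170,220:420],None,fx=4,fy=4,interpolation=cv2.INTER_CUBIC)
cv2.imwrite("pics/w5a.png",f)
g=f.copy()
def dr(X,col):
    for q in proj(w,TF(p,X)): cv2.circle(g,tuple(int(v) for v in ((q-[220,30]+.5)*4-.5)),3,col,-1)
fc=[k+up*a+np.array([0,b,0]) for a in(-.0575,.0575) for b in (-.075,.075)]
dr(fc,(0,255,0))
for q,col in ((.45,(255,0,0)),(.58,(0,255,255)),(.7,(255,0,255))): dr([lev(q-1.15,.025,.045),lev(q-1.15,-.025,.045)],col)
for q in (0,.1,.2): dr([lev(np.pi/4+q,.0545,.025)],(255,int(255*q*5),0))
cv2.imwrite("pics/w5b.png",g)
E
```

```text
(no output)
```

View pics/w5a.png

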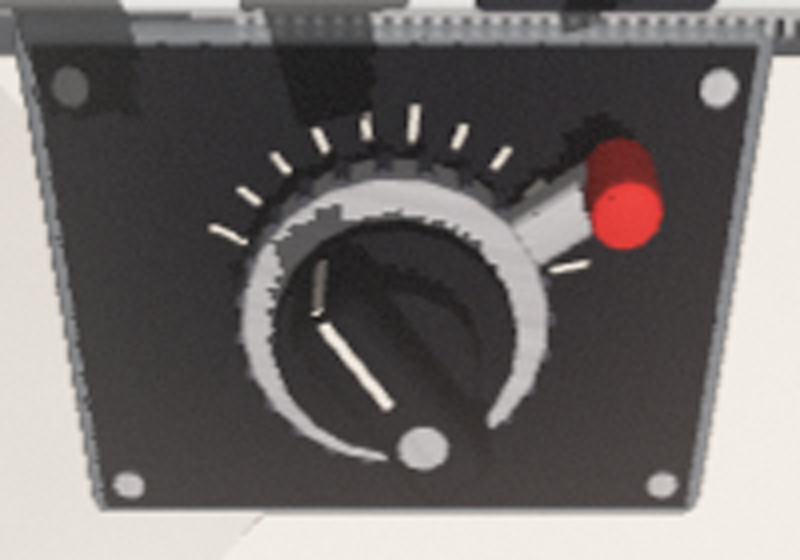

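View pics/w5b.png

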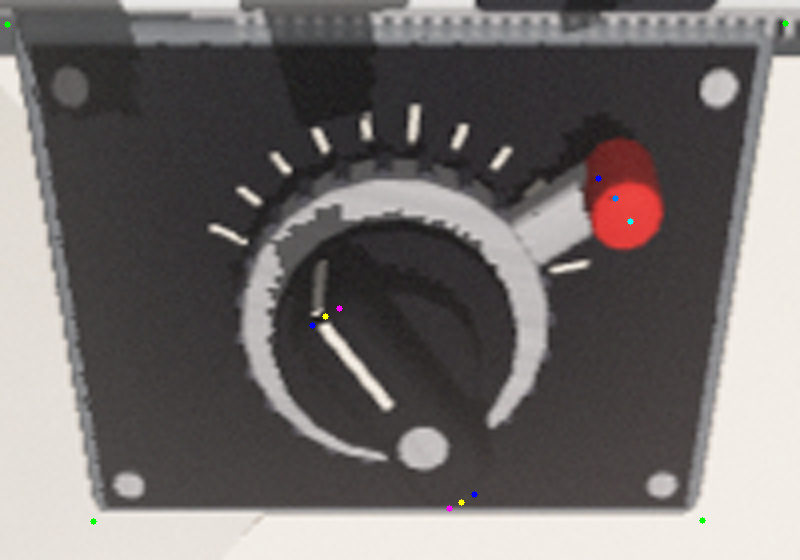

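Run:
```python
from h import *
p=pickle.load(open("saw.pkl","rb"))
print(saw(p,k+n*.033))
delta(saw(p,[*(k+n*.033)[:2],.15]),np.degrees(p[2])-90+30.6)
```

```text
[ 0.41895856 -0.31699997  0.084578  ]
t 11.95 pos [ 0.3447 -0.2952  0.2601] rot [ 1.7994e+02 -1.0000e-02 -1.0647e+02] w 0.0321 F [-0.5 -0.1 -0.1] turn -5.105 shift after turn [ 0.786 -1.334  2.203]
```

>>> apply_moves(plan=[[162,[0,0,0],-0.9],[162,[0,0,0],-1],[162,[0,0,0],-1],[162,[0,0,0],-1],[162,[0,0,0],-0.8],[162,[0,0,0],-0.4],[162,[0.3,-0.5,0.5],0],[162,[0.39,-0.6,0.8],0],[162,[0.1,-0.23,0.6],0],[162,[0,0,0.3],0],[162,[0,0,0],0],[162,[0,0,0],0]])

```text
time_s: 13.45
tcp_pos: [0.4185, -0.3174, 0.1519]
eef_rot: [-179.9, -0.1, -75.9]
contact_force: [0.4, -0.8, 1.4]
gripper_width: 0.0319
```

Run:
```python
from h import *
from plant import viewer,get_state
p=pickle.load(open("saw.pkl","rb"))
delta(saw(p,k+n*.033),np.degrees(p[2])-90+30.6)
s=get_state();c=viewer.capture("wrist");cv2.imwrite("pics/w6.png",c["frame"])
c=viewer.capture("side");cv2.imwrite("pics/s6.png",cv2.resize(c["frame"][200:380,260:460],None,fx=3.3,fy=3.3,interpolation=cv2.INTER_CUBIC))
```

```text
t 13.45 pos [ 0.4185 -0.3174  0.1519] rot [-1.7992e+02 -7.0000e-02 -7.5870e+01] w 0.0319 F [ 0.4 -0.8  1.4] turn -0.005 shift after turn [-0.006 -0.011  1.346]
```

View pics/w6.png

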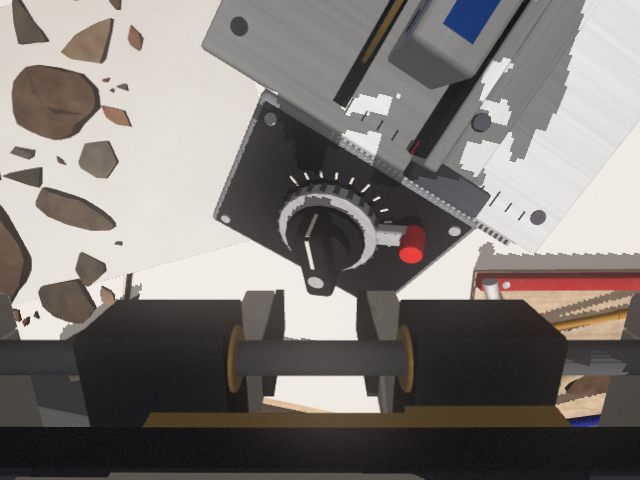

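View pics/s6.png

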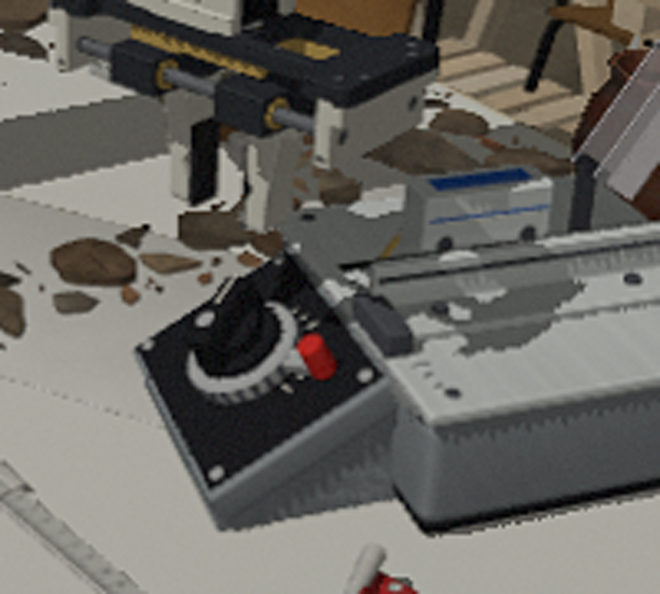

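>>> apply_moves(plan=[[162,[0,0,0.4],0],[162,[0,0,0.4],0],[162,[0,0,0.3],0],[162,[0,0,0.2],0],[162,[0,0,0.04],0],[162,[0,0,0],0],[162,[0,0,0],0]])

```text
time_s: 14.42
tcp_pos: [0.4193, -0.3181, 0.0846]
eef_rot: [-179.9, -0.1, -75.9]
contact_force: [0.1, -5.2, 1.9]
gripper_width: 0.0321
```

Run:
```python
from h import *
from plant import viewer,get_state
p=pickle.load(open("saw.pkl","rb"))
delta(saw(p,k+n*.033),np.degrees(p[2])-90+30.6)
c=viewer.capture("wrist");cv2.imwrite("pics/w7.png",c["frame"])
c=viewer.capture("side");cv2.imwrite("pics/s7.png",cv2.resize(c["frame"][200:380,260:460],None,fx=3.3,fy=3.3,interpolation=cv2.INTER_CUBIC))
```

```text
t 14.425 pos [ 0.4193 -0.3181  0.0846] rot [-1.799e+02 -1.200e-01 -7.586e+01] w 0.0321 F [ 0.1 -5.2  1.9] turn -0.003 shift after turn [-0.023  0.001  0.001]
```

View pics/w7.png

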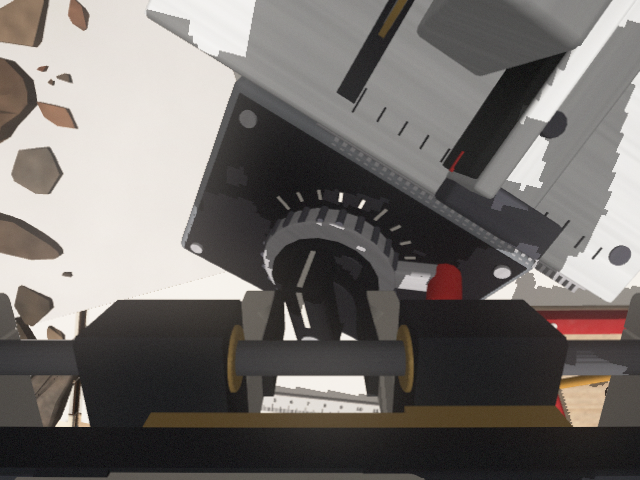

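View pics/s7.png

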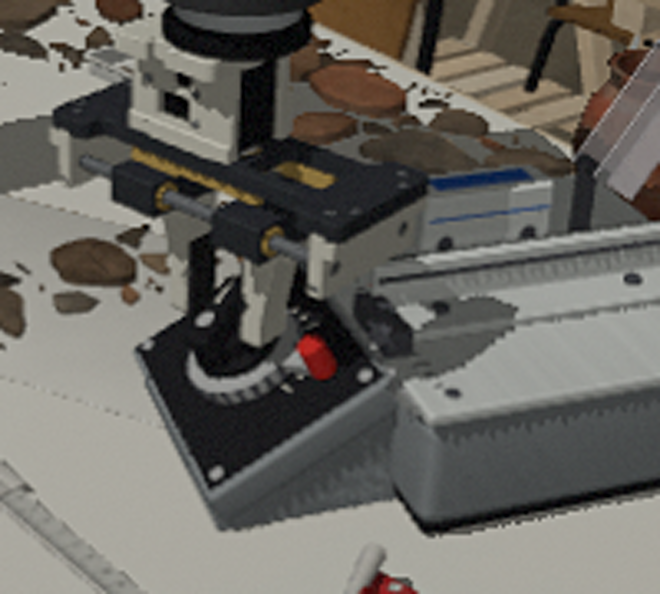

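>>> apply_moves(plan=[[162,[0,0,0],0],[162,[0,0,0],0]])

```text
time_s: 14.78
tcp_pos: [0.4193, -0.3181, 0.0846]
eef_rot: [-179.9, -0.1, -75.9]
contact_force: [0.7, -5.5, 1.8]
gripper_width: 0.0323
```

Run:
```python
from h import *
from plant import get_state
s=get_state();print({a:np.round(b,2) for a,b in s.items()})
f=cv2.imread("pics/w7.png");cv2.imwrite("pics/w7a.png",cv2.resize(f[180:350,220:480],None,fx=3,fy=3,interpolation=cv2.INTER_CUBIC))
```

```text
{'time_s': np.float64(14.78), 'joints': array([-1.5770e+01,  1.4620e+01, -2.8770e+01,  7.0000e-02, -4.6460e+01,
        1.1986e+02]), 'qd': array([-0.08,  0.  ,  0.01,  0.02,  0.06,  0.03]), 'joint_torque': array([ 2.190e+00, -4.236e+01,  2.041e+01,  3.270e+00, -8.800e-01,
        3.000e-02]), 'tcp_pos': array([ 0.42, -0.32,  0.08]), 'eef_rot': array([-1.799e+02, -1.200e-01, -7.586e+01]), 'contact_force': array([ 0.73, -5.54,  1.85]), 'moment': array([-2.39, -0.36,  0.01]), 'gripper_width': np.float64(0.03)}
```

View pics/w7a.png

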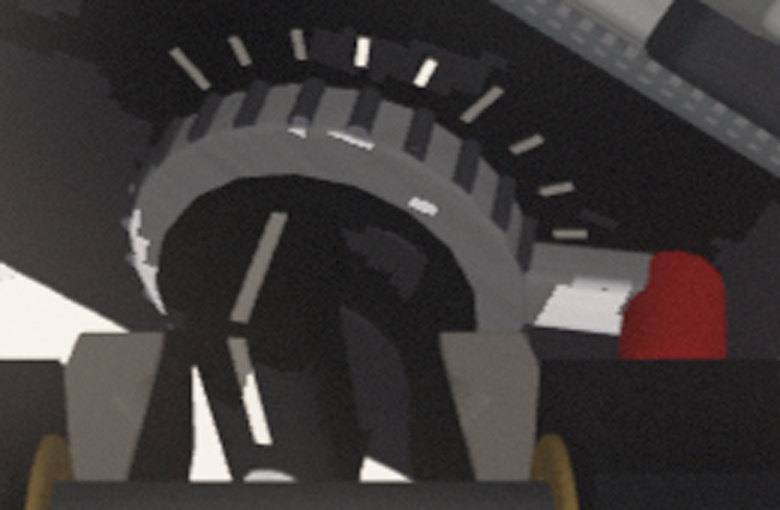

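>>> apply_moves(plan=[[162,[0.04,0,0],0],[162,[0,0,0],0],[162,[0,0,0],0]])

```text
time_s: 15.15
tcp_pos: [0.4187, -0.319, 0.0836]
eef_rot: [-180.0, 0.0, -75.9]
contact_force: [0.3, -0.0, 2.0]
gripper_width: 0.0323
```

>>> apply_moves(plan=[[200,[0,0,0],0],[200,[0,0,0],0],[215,[0,0,0],0],[215,[0,0,0],0],[255,[0,0,0],0],[255,[0,0,0],0]], squeeze=20)

```text
time_s: 15.9
tcp_pos: [0.4188, -0.3192, 0.0837]
eef_rot: [-180.0, -0.0, -75.9]
contact_force: [0.9, -0.7, 3.5]
gripper_width: 0.0297
```

Run:
```python
from h import *
from plant import viewer,get_state
p=pickle.load(open("saw.pkl","rb"))
delta(saw(p,k+n*.033),np.degrees(p[2])-90+30.6); print(get_state()["moment"])
c=viewer.capture("wrist");cv2.imwrite("pics/w8a.png",cv2.resize(c["frame"][180:350,220:480],None,fx=3,fy=3,interpolation=cv2.INTER_CUBIC))
```

```text
t 15.9 pos [ 0.4188 -0.3192  0.0837] rot [-1.7998e+02 -1.0000e-02 -7.5880e+01] w 0.0297 F [ 0.9 -0.7  3.5] turn -0.006 shift after turn [-0.041 -0.013 -0.018]
[-0.67615747 -0.41251093  0.0638957 ]
```

View pics/w8a.png

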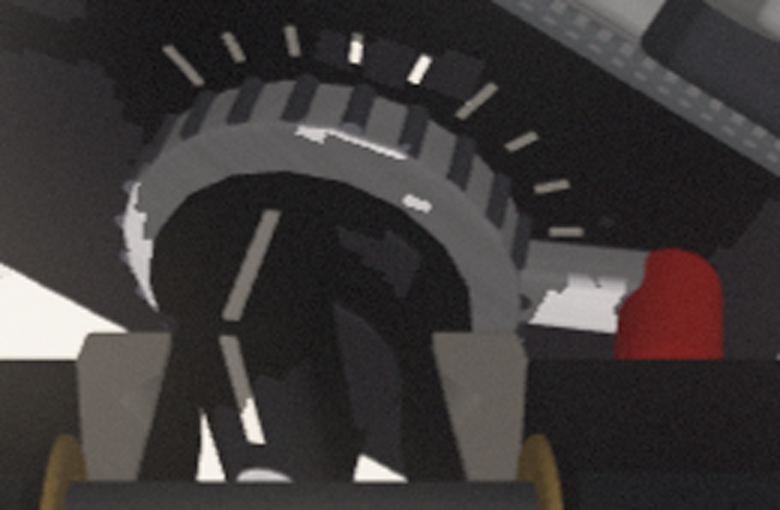

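Run:
```python
from h import *
s,c=pickle.load(open("w5.pkl","rb"))
f=c["frame"][70:160,265:385].astype(float)
g=np.clip((f/255)**.45*255*1.1-30,0,255).astype(np.uint8)
a=cv2.resize(g,None,fx=5,fy=5,interpolation=cv2.INTER_CUBIC);cv2.imwrite("pics/e5.png",a)
f=cv2.imread("pics/w8a.png").astype(float)
cv2.imwrite("pics/e8.png",np.clip((f/255)**.45*255*1.1-30,0,255).astype(np.uint8))
```

```text
(no output)
```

View pics/e5.png

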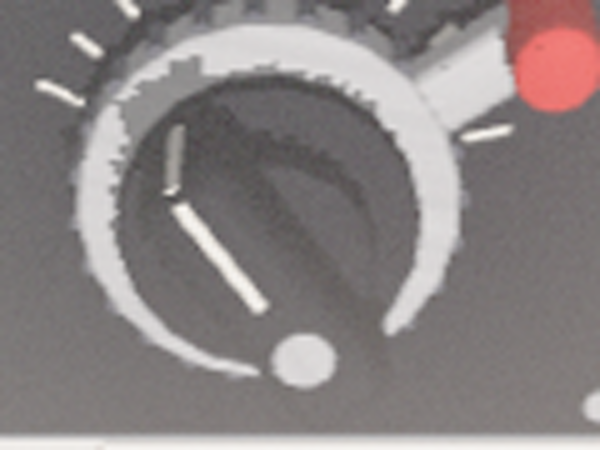

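View pics/e8.png

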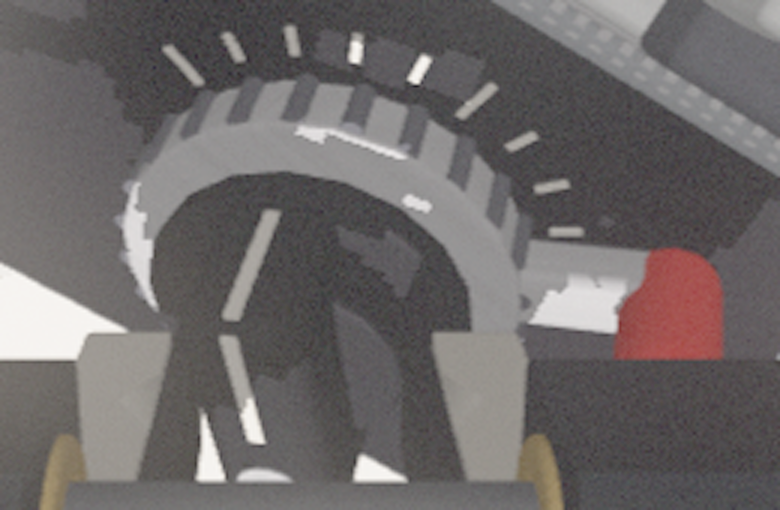

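```bash
cat > jaw.py <<'E'
from h import *
def ext(q,tcp,yaw,hw=.0095,zt=0.0):
    """min/max along tool x of bar points inside pad slab; saw frame tcp, yaw rel saw (deg, tool x dir)"""
    th=q-1.15;b=up*np.cos(th)+np.array([0,-1,0])*np.sin(th);N=-up*np.sin(th)+np.array([0,-1,0])*np.cos(th)
    T,S,H=np.meshgrid(np.linspace(-.025,.025,101),np.linspace(-.009,.009,37),np.linspace(.019,.045,53),indexing="ij")
    X=k+T[...,None]*b+S[...,None]*N+H[...,None]*n
    X=X.reshape(-1,3)-tcp
    y=np.radians(yaw);tx=np.array([np.cos(y),np.sin(y),0]);ty=np.array([np.sin(y),-np.cos(y),0])
    m=(abs(X@ty)<=hw)&(X[:,2]>=zt)
    a=(X@tx)[m];return a.min()*1e3,a.max()*1e3
def tosaw(p,X):
    a=p[2];v=np.array(X[:2])-p[:2];return np.array([np.cos(a)*v[0]+np.sin(a)*v[1],-np.sin(a)*v[0]+np.cos(a)*v[1],X[2]])
E
python3 - <<'E'
from jaw import *
from plant import get_state
p=pickle.load(open("saw.pkl","rb"));s=get_state()
t=tosaw(p,s["tcp_pos"]);yw=s["eef_rot"][2]-np.degrees(p[2]);print(t,yw)
for hw in (.0095,.0115):
  for q in (.3,.4,.5,.55,.6,.65,.7,.8): a=ext(q,t,yw,hw);print(hw,q,np.round(a,1),round(a[1]-a[0],1))
E
```

```text
[-0.17098536 -0.00209206  0.08366901] -59.43639888473659
0.0095 0.3 [-19.6  10.7] 30.3
0.0095 0.4 [-18.    9.4] 27.3
0.0095 0.5 [-16.4   8.1] 24.5
0.0095 0.55 [-15.7   7.6] 23.2
0.0095 0.6 [-14.9   7.8] 22.7
0.0095 0.65 [-14.2   8.2] 22.4
0.0095 0.7 [-14.    8.6] 22.5
0.0095 0.8 [-14.6   9.4] 24.0
0.0115 0.3 [-20.5  11.3] 31.8
0.0115 0.4 [-18.5   9.6] 28.1
0.0115 0.5 [-16.8   8.2] 24.9
0.0115 0.55 [-15.9   7.6] 23.5
0.0115 0.6 [-15.1   7.9] 23.0
0.0115 0.65 [-14.3   8.4] 22.7
0.0115 0.7 [-14.    8.9] 22.9
0.0115 0.8 [-14.9  10. ] 24.9
```

Run:
```python
from jaw import *
from plant import get_state,viewer
p=pickle.load(open("saw.pkl","rb"));s=get_state();c=viewer.capture("side");cw=viewer.capture("wrist")
pickle.dump((s,c,cw),open("k8.pkl","wb"))
w=wcam(s,cw)
def box(q):
    th=q-1.15;b=up*np.cos(th)+np.array([0,-1,0])*np.sin(th);N=-up*np.sin(th)+np.array([0,-1,0])*np.cos(th)
    return [[k+a*.025*b+d*.009*N+h*n for a,d in((-1,-1),(1,-1),(1,1),(-1,1))] for h in(.019,.045)]
def circ(r,h): return [lev(a,r,h) for a in np.linspace(0,2*np.pi,40)]
Rt=Rot.from_euler("xyz",s["eef_rot"],degrees=True).as_matrix()
def tip(sg,z=0):
    x0=.0149*sg;x1=(.0149+.021)*sg
    return [s["tcp_pos"]+Rt@np.array([x,y,z]) for x,y in((x0,-.0095),(x1,-.0095),(x1,.0095),(x0,.0095))]
def draw(cam,img,x0,y0,w_,h_,f,name,gam=1):
    g=cv2.resize(img[y0:y0+h_,x0:x0+w_],None,fx=f,fy=f,interpolation=cv2.INTER_CUBIC)
    g=np.clip((g/255.)**gam*255,0,255).astype(np.uint8);cv2.imwrite(name+"_raw.png",g)
    def pl(X,col,world=False):
        U=proj(cam,X if world else TF(p,X));U=((U-[x0,y0]+.5)*f-.5).astype(np.int32);cv2.polylines(g,[U.reshape(-1,1,2)],True,col,1)
    for l in box(.55): pl(l,(0,255,255))
    pl(circ(.026,.02),(255,0,255));pl(circ(.033,.013),(255,255,0));pl([lev(np.pi/4+.13,.0545,.025)]+[lev(np.pi/4+.13,.0545,.003)],(0,255,0))
    pl(tip(1),(0,0,255),True);pl(tip(-1),(255,128,0),True)
    pl(tip(1,-.0188),(0,0,255),True)
    cv2.imwrite(name+".png",g)
draw(c,c["frame"],290,240,110,90,7,"pics/ks",.6)
draw(w,cw["frame"],240,190,170,150,4.5,"pics/kw",.5)
```

```text
(no output)
```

View pics/ks_raw.png

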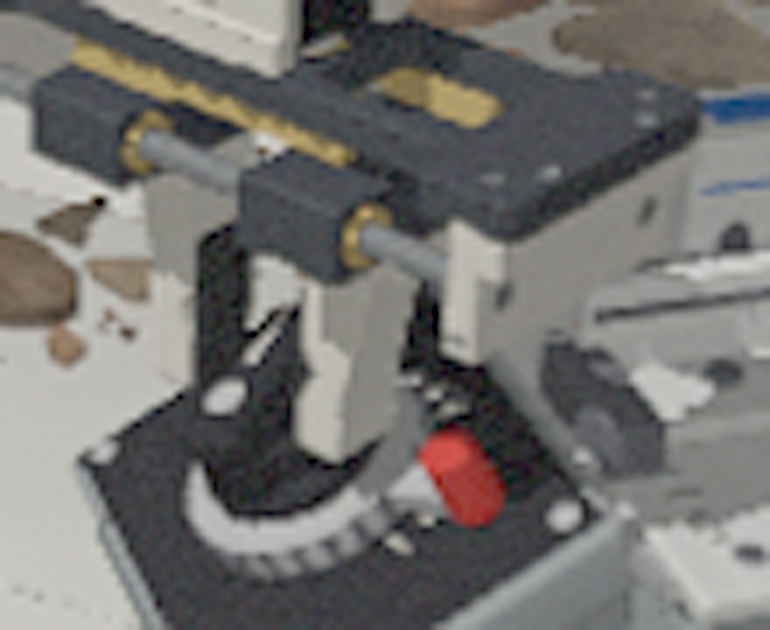

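View pics/ks.png

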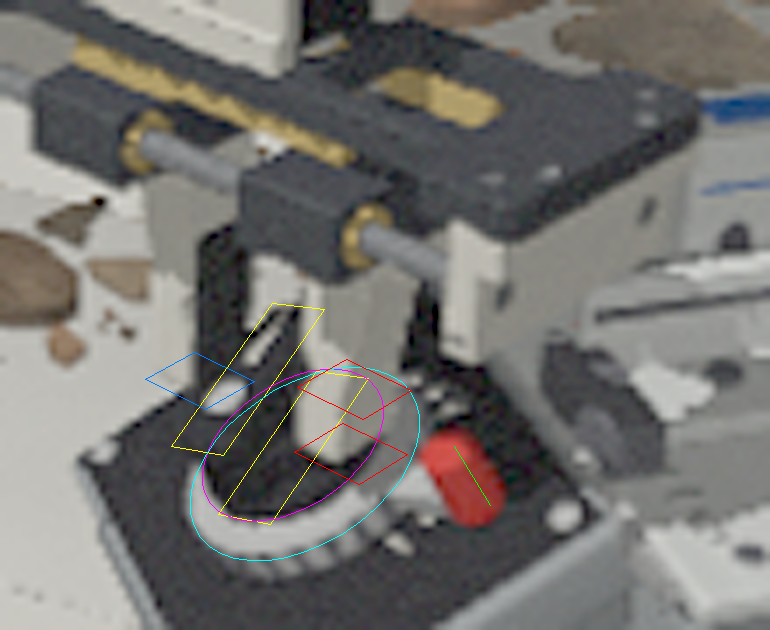

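View pics/kw.png

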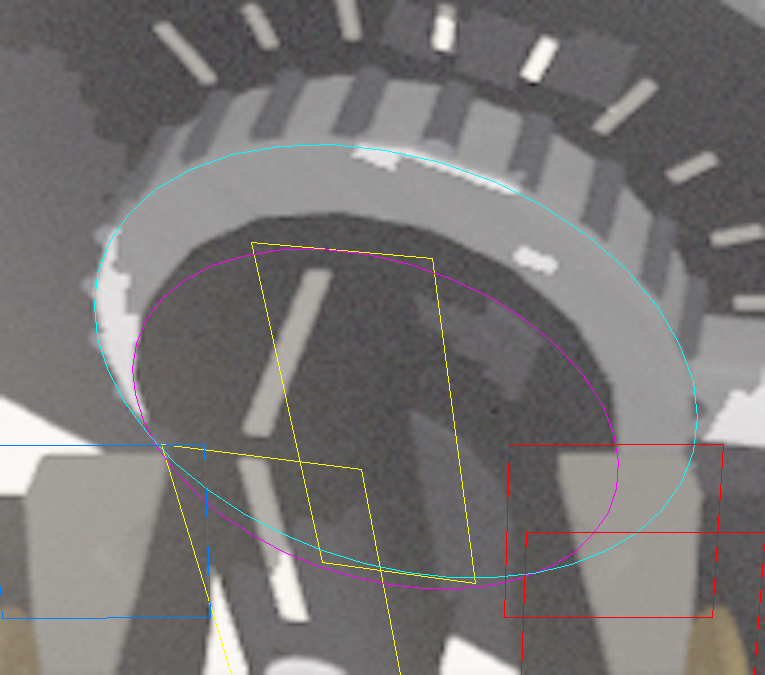

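>>> apply_moves(plan=[[255,[0,0,0],0],[255,[0,0,0],0]])

```text
time_s: 16.3
tcp_pos: [0.4188, -0.3192, 0.0837]
eef_rot: [-180.0, -0.0, -75.9]
contact_force: [1.8, -0.4, 4.3]
gripper_width: 0.03
```

Run:
```python
from h import *
from plant import get_state
s=get_state();print(s["contact_force"],s["moment"],s["gripper_width"],s["joint_torque"])
```

```text
[ 1.79246437 -0.38588989  4.30434104] [-0.66648002 -0.51873725  0.02315362] 0.02995978657286002 [ 5.73081931e-02 -4.13315463e+01  2.01233429e+01  4.15942982e+00
 -6.06584363e-01 -3.07996245e-02]
```

Run:
```python
from jaw import *
from plant import get_state
p=pickle.load(open("saw.pkl","rb"));s=get_state()
t=tosaw(p,s["tcp_pos"])
for dz in (0,.003,.005,.007):
  for q in (.5,.55,.6,.65): a=ext(q,t+[0,0,dz],-59.44);print(dz,q,np.round(a,1),round(a[1]-a[0],1))
```

```text
0 0.5 [-16.3   8.1] 24.5
0 0.55 [-15.6   7.6] 23.2
0 0.6 [-14.9   7.8] 22.7
0 0.65 [-14.2   8.2] 22.4
0.003 0.5 [-16.3   7.2] 23.5
0.003 0.55 [-15.6   6.7] 22.3
0.003 0.6 [-14.9   7. ] 21.9
0.003 0.65 [-14.2   7.4] 21.6
0.005 0.5 [-16.3   6.6] 22.9
0.005 0.55 [-15.6   6.1] 21.8
0.005 0.6 [-14.9   6.5] 21.4
0.005 0.65 [-14.2   7. ] 21.2
0.007 0.5 [-16.3   5.9] 22.2
0.007 0.55 [-15.6   5.5] 21.2
0.007 0.6 [-14.9   5.9] 20.9
0.007 0.65 [-14.2   6.5] 20.7
```

>>> apply_moves(plan=[[155,[0,0,0],0],[155,[0,0,0],0],[155,[0,0,-0.1],0],[155,[-0.04,0,0],0],[155,[0,0,0],0]])

```text
time_s: 16.92
tcp_pos: [0.418, -0.3169, 0.0886]
eef_rot: [180.0, 0.0, -75.9]
contact_force: [0.5, 0.4, 0.4]
gripper_width: 0.0345
```

>>> apply_moves(plan=[[255,[0,0,0],0],[255,[0,0,0],0],[255,[0,0,0],0],[255,[0,0,0],0]], squeeze=10)

```text
time_s: 17.42
tcp_pos: [0.4174, -0.3149, 0.0883]
eef_rot: [180.0, 0.2, -75.9]
contact_force: [-1.2, 15.8, 7.1]
gripper_width: 0.0206
```

>>> apply_moves(plan=[[255,[-0.06,0,0],0],[255,[0,0,0],0],[255,[0,0,0],0]])

```text
time_s: 17.8
tcp_pos: [0.4174, -0.3143, 0.0885]
eef_rot: [-180.0, 0.0, -75.9]
contact_force: [-0.8, 1.0, -0.2]
gripper_width: 0.02
```

Run:
```python
from jaw import *
from plant import get_state,viewer
p=pickle.load(open("saw.pkl","rb"));s=get_state();t=tosaw(p,s["tcp_pos"]);print(t,s["moment"])
for q in (.5,.55,.6,.65,.7): a=ext(q,t,-59.44);print(q,np.round(a,1),round(a[1]-a[0],1))
c=viewer.capture("wrist");cv2.imwrite("pics/w9a.png",cv2.resize(c["frame"][180:350,220:480],None,fx=3,fy=3,interpolation=cv2.INTER_CUBIC))
```

```text
[-0.17373977  0.00219298  0.08849561] [ 0.25955491 -0.23174822  0.06798976]
0.5 [-11.2  11.6] 22.9
0.55 [-10.5  11.3] 21.8
0.6 [-9.8 11.6] 21.4
0.65 [-9.1 12.1] 21.2
0.7 [-8.9 12.6] 21.5
```

View pics/w9a.png

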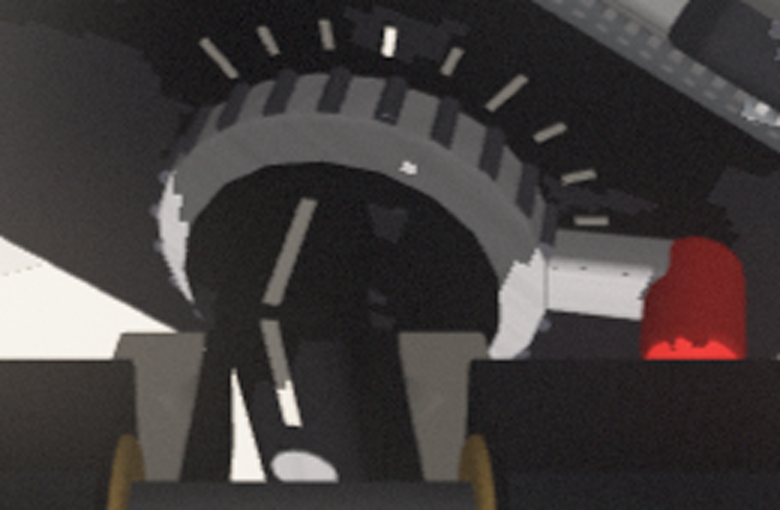

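>>> apply_moves(plan=[[255,[0,0,0],0.2],[255,[0.004,0,0],0.4],[255,[0.005,0,0],0.5],[255,[0.005,0,0],0.5],[255,[0.005,0,0],0.5],[255,[0.005,0,0],0.5],[255,[0.005,0,0],0.5],[255,[0.005,0,0],0.5],[255,[0.005,0,0],0.5],[255,[0.005,0,0],0.5],[255,[0.005,0,0],0.5],[255,[0,0,0],0]], squeeze=25)

```text
time_s: 19.35
tcp_pos: [0.4173, -0.3152, 0.0895]
eef_rot: [180.0, 0.1, -106.6]
contact_force: [-2.7, 14.3, 14.4]
gripper_width: 0.0175
```

Run:
```python
from jaw import *
from plant import get_state,viewer
p=pickle.load(open("saw.pkl","rb"));s=get_state();t=tosaw(p,s["tcp_pos"]);print(t,s["moment"],s["contact_force"],"yaw rel",s["eef_rot"][2]-np.degrees(p[2])+90)
c=viewer.capture("wrist");cv2.imwrite("pics/w10.png",c["frame"])
```

```text
[-0.17359155  0.00122823  0.0895313 ] [5.49196162 0.7313383  0.21099995] [-2.66592021 14.28741032 14.43536683] yaw rel -0.12413940304315929
```

View pics/w10.png

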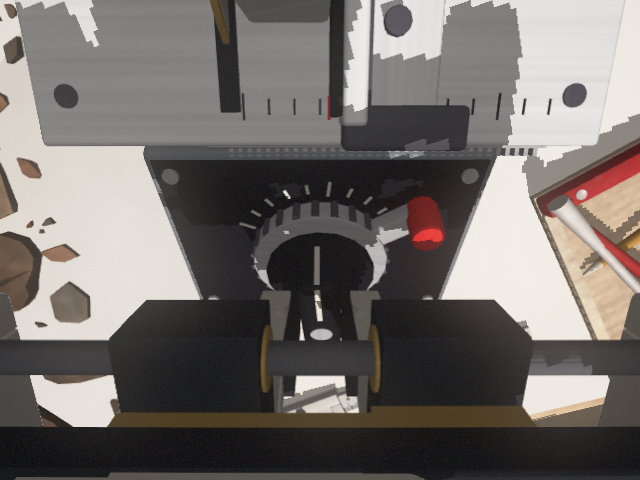

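>>> apply_moves(plan=[[255,[-0.02,0,-0.02],0.2],[255,[0,0,0],0.5],[255,[0,0,0],0.5],[255,[0,0,0],0.5],[255,[0,0,0],0.5],[255,[0,0,0],0.5],[255,[0,0,0],0.4],[255,[0,0,0],0]])

```text
time_s: 20.4
tcp_pos: [0.4169, -0.3151, 0.0906]
eef_rot: [179.9, -0.0, -125.2]
contact_force: [-4.8, 8.8, 15.5]
gripper_width: 0.018
```

```bash
cat > look.py <<'E'
import sys
from jaw import *
from plant import get_state,viewer
p=pickle.load(open("saw.pkl","rb"));s=get_state();t=tosaw(p,s["tcp_pos"]);print(t,s["moment"],s["contact_force"],"yaw rel",s["eef_rot"][2]-np.degrees(p[2])+90, s["gripper_width"],s["time_s"])
c=viewer.capture("wrist");cv2.imwrite(f"pics/{sys.argv[1]}.png",c["frame"]);pickle.dump((s,c),open(sys.argv[1]+".pkl","wb"))
E
python3 look.py w11
```

```text
[-0.17398467  0.00120904  0.09056197] [3.2711982  1.65004744 0.31522794] [-4.84304896  8.82875693 15.52669084] yaw rel -18.708285917806947 0.01804778745235548 20.4
```

View pics/w11.png

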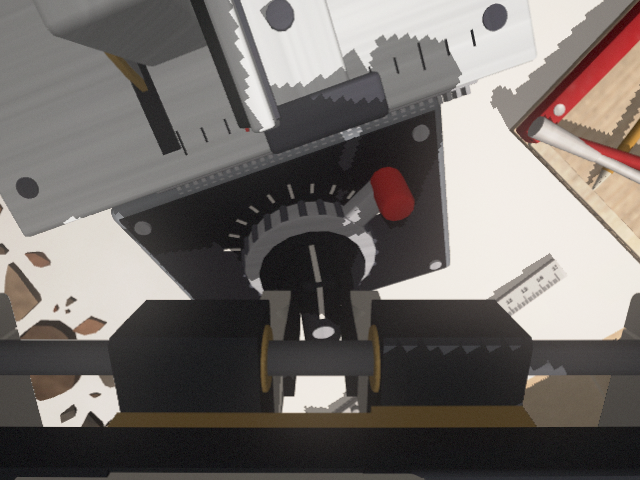

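>>> apply_moves(plan=[[255,[0,0,0],0.4],[255,[0,0,0],0.4],[255,[0,0,0],0.2],[255,[0,0,0],0]])

```text
time_s: 20.95
tcp_pos: [0.4168, -0.3151, 0.0908]
eef_rot: [179.9, -0.0, -131.1]
contact_force: [-5.9, 9.3, 17.4]
gripper_width: 0.0179
```

```bash
python3 look.py w12
```

```text
[-0.17407508  0.00120891  0.0907829 ] [3.66280017 2.02436609 0.27620173] [-5.87436337  9.3148386  17.35635997] yaw rel -24.68601168231649 0.017873465192103106 20.95
```

View pics/w12.png

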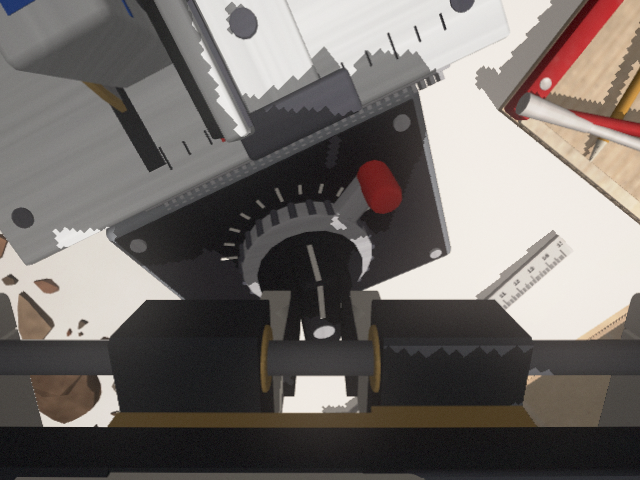

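```bash
cat > fence.py <<'E'
import sys
from jaw import *
def inv(w,uv,z,p):
    nn=cv2.undistortPoints(np.array([[uv]],float),w["K"],w["D"])[0,0]
    d=w["R"].T@np.array([nn[0],nn[1],1]);o=-w["R"].T@w["t"];X=o+d*(z-o[2])/d[2]
    return tosaw(p,X)
E
python3 - <<'E'
from fence import *
s,c=pickle.load(open("w12.pkl","rb"));w=wcam(s,c);p=pickle.load(open("saw.pkl","rb"))
x0,y0,f=80,0,4
g=cv2.resize(c["frame"][y0:y0+150,x0:x0+190],None,fx=f,fy=f,interpolation=cv2.INTER_CUBIC);cv2.imwrite("pics/f12raw.png",g)
def pl(X,col):
    U=((proj(w,TF(p,X))-[x0,y0]+.5)*f-.5).astype(np.int32);cv2.polylines(g,[U.reshape(-1,1,2)],False,col,1)
for gap,col in((32,(0,0,255)),(31,(0,255,255)),(30,(0,255,0)),(29,(255,0,0))):
    pl([[-.095,.0335-gap/1e3,.118],[-.05,.0335-gap/1e3,.118]],col)
    pl([[-.095,.0335-gap/1e3,.086],[-.05,.0335-gap/1e3,.086]],col)
pl([[-.065,.0335,.086],[-.05,.0335,.086]],(255,0,255))
cv2.imwrite("pics/f12.png",g)
E
```

```text
(no output)
```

View pics/f12raw.png

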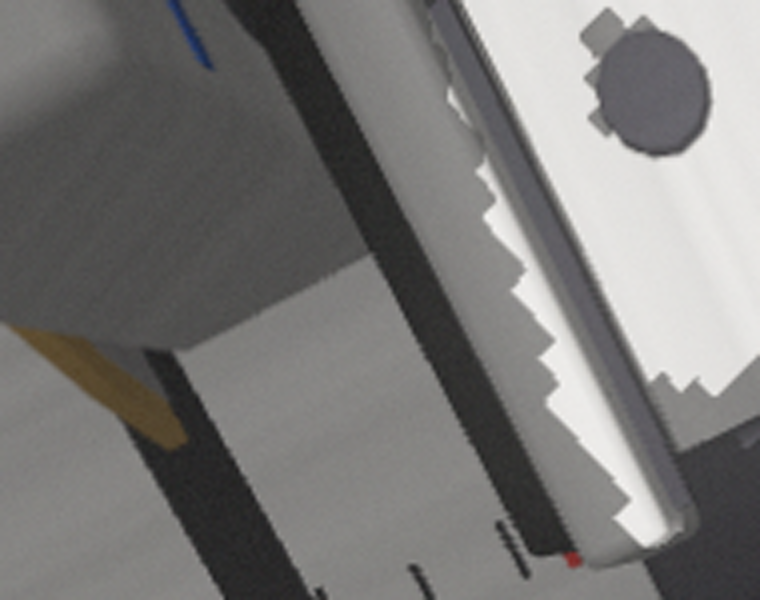

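View pics/f12.png

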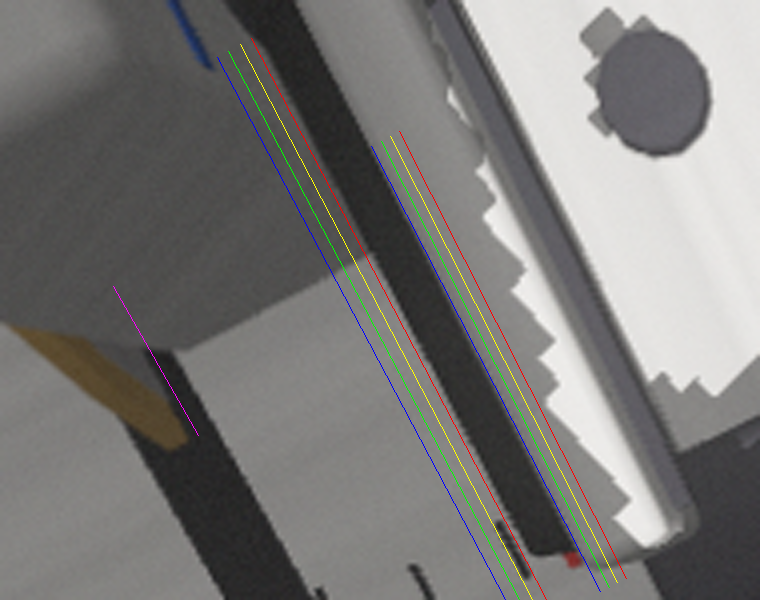

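Run:
```python
from fence import *
s,c=pickle.load(open("w12.pkl","rb"));w=wcam(s,c);p=pickle.load(open("saw.pkl","rb"))
x0,y0,f=230,170,4.5
g=cv2.resize(c["frame"][y0:y0+175,x0:x0+170],None,fx=f,fy=f,interpolation=cv2.INTER_CUBIC)
g=np.clip((g/255.)**.6*255,0,255).astype(np.uint8)[:600*2]
def pl(X,col):
    U=((proj(w,TF(p,X))-[x0,y0]+.5)*f-.5).astype(np.int32);cv2.polylines(g,[U.reshape(-1,1,2)],False,col,1)
for q,col in((1.3,(0,0,255)),(1.45,(0,255,255)),(1.6,(0,255,0)),(1.75,(255,0,0))):
    pl([lev(q-1.15,.025,.019),lev(q-1.15,.025,.045),lev(q-1.15,.0,.045)],col)
cv2.imwrite("pics/k12.png",g[:600*1] if 0 else cv2.resize(g,None,fx=.75,fy=.75))
```

```text
(no output)
```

View pics/k12.png

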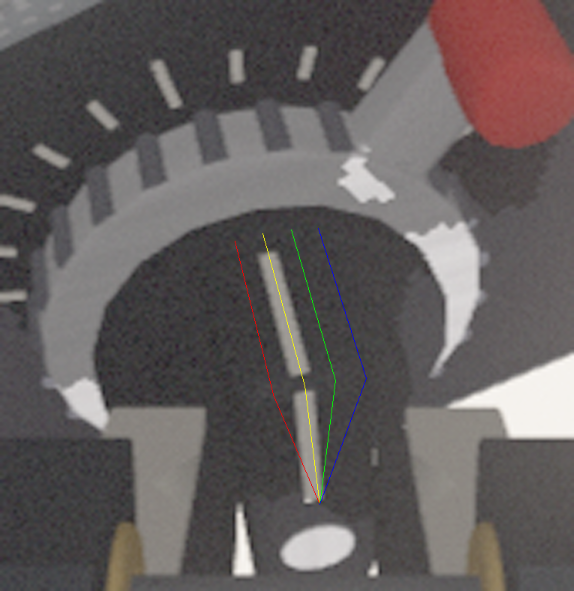

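>>> apply_moves(plan=[[165,[0,0,0],0],[165,[0,0,0],0],[165,[0,0,0],-0.7],[165,[0,0,0],-0.7],[165,[0,0,0],0],[165,[0,0,0],0]])

```text
time_s: 21.75
tcp_pos: [0.4177, -0.3158, 0.0894]
eef_rot: [180.0, -0.0, -122.8]
contact_force: [-0.4, 0.4, 0.0]
gripper_width: 0.0311
```

```bash
python3 look.py w13
python3 - <<'E'
from jaw import *
from plant import get_state
p=pickle.load(open("saw.pkl","rb"));s=get_state();t=tosaw(p,s["tcp_pos"]);yw=s["eef_rot"][2]-np.degrees(p[2])
for dz in (-.002,-.001,0):
  for q in (1.35,1.4,1.45,1.5): a=ext(q,t+[0,0,dz],yw);print(dz,q,np.round(a,1),round(a[1]-a[0],1),"ctr",(a[0]+a[1])/2)
E
```

```text
[-0.17308832  0.00076849  0.08941995] [-0.01676523 -0.01388079  0.00912442] [-0.39319064  0.35440906  0.02790188] yaw rel -16.352170666767464 0.03109899263633757 21.75
-0.002 1.35 [-9.3 11.3] 20.6 ctr 0.9667984437077992
-0.002 1.4 [-8.8 11. ] 19.8 ctr 1.0546028566228678
-0.002 1.45 [-8.5 11.7] 20.2 ctr 1.5988920121868233
-0.002 1.5 [-8.5 12.4] 21.0 ctr 1.961505041187964
-0.001 1.35 [-9.2 11.3] 20.5 ctr 1.0250942647905106
-0.001 1.4 [-8.8 11. ] 19.7 ctr 1.090505139798319
-0.001 1.45 [-8.3 11.7] 20.0 ctr 1.6819291972252106
-0.001 1.5 [-8.3 12.4] 20.8 ctr 2.056880567435745
0 1.35 [-9.1 11.3] 20.3 ctr 1.083390085873214
0 1.4 [-8.6 11. ] 19.6 ctr 1.161172116755707
0 1.45 [-8.2 11.7] 19.9 ctr 1.742571896562656
0 1.5 [-8.2 12.4] 20.6 ctr 2.1421999491919843
```

View pics/w13.png

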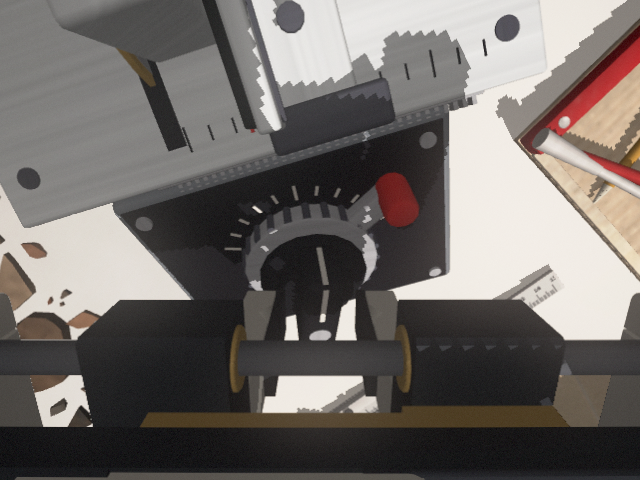

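>>> apply_moves(plan=[[165,[0,0,0.03],0],[165,[0,0,0],0],[255,[0,0,0],0],[255,[0,0,0],0],[255,[0,0,0],0],[255,[0,0,0],0]], squeeze=45)

```text
time_s: 22.55
tcp_pos: [0.4176, -0.3158, 0.088]
eef_rot: [180.0, -0.0, -122.7]
contact_force: [-0.7, -2.6, -0.5]
gripper_width: 0.0177
```

>>> apply_moves(plan=[[255,[0,0,0],0.4],[255,[0,0,0],0.5],[255,[0,0,0],0.5],[255,[0,0,0],0.2],[255,[0,0,0],0]])

```text
time_s: 23.18
tcp_pos: [0.4175, -0.3156, 0.0881]
eef_rot: [180.0, -0.0, -132.2]
contact_force: [-1.6, -0.7, 1.0]
gripper_width: 0.0177
```

```bash
cat > kn.py <<'E'
import sys
from fence import *
nm=sys.argv[1];qs=[float(a) for a in sys.argv[2:6]]
s,c=pickle.load(open(nm+".pkl","rb"));w=wcam(s,c);p=pickle.load(open("saw.pkl","rb"))
x0,y0,f=230,170,3.4
g=cv2.resize(c["frame"][y0:y0+175,x0:x0+170],None,fx=f,fy=f,interpolation=cv2.INTER_CUBIC)
g=np.clip((g/255.)**.6*255,0,255).astype(np.uint8)
def pl(X,col):
    U=((proj(w,TF(p,X))-[x0,y0]+.5)*f-.5).astype(np.int32);cv2.polylines(g,[U.reshape(-1,1,2)],False,col,1)
for q,col in zip(qs,((0,0,255),(0,255,255),(0,255,0),(255,0,0))):
    pl([lev(q-1.15,.025,.019),lev(q-1.15,.025,.045),lev(q-1.15,.0,.045)],col)
cv2.imwrite("pics/k_"+nm+".png",g)
E
python3 look.py w14; python3 kn.py w14 1.45 1.55 1.65 1.75
```

```text
[-0.17331252  0.00089726  0.08806342] [0.35970122 0.43805433 0.49800944] [-1.60823466 -0.68190986  1.0046373 ] yaw rel -25.796793838657408 0.01770696627687225 23.175
```

View pics/k_w14.png

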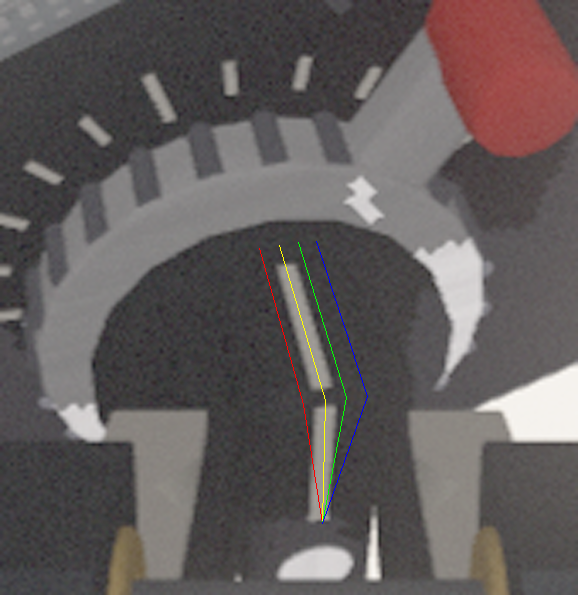

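View pics/w14.png

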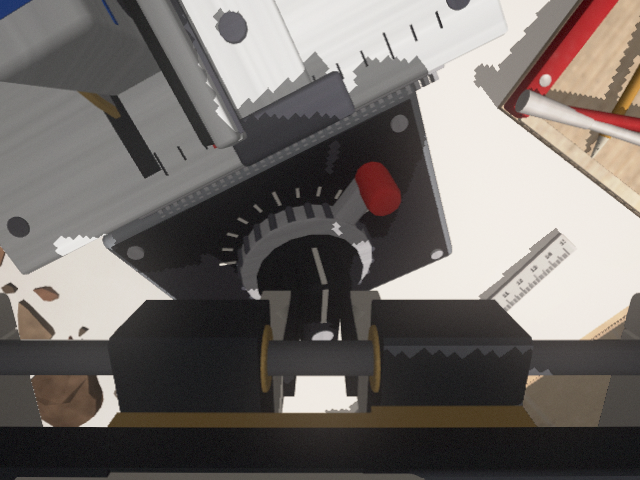

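>>> apply_moves(plan=[[255,[0,0,0],0.4],[255,[0,0,0],0.4],[255,[0,0,0],0.3],[255,[0,0,0],0.2],[255,[0,0,0],0]])

```text
time_s: 23.85
tcp_pos: [0.4172, -0.3154, 0.0882]
eef_rot: [179.9, -0.0, -140.1]
contact_force: [-4.7, 3.1, 6.2]
gripper_width: 0.0182
```

```bash
python3 look.py w15; python3 kn.py w15 1.6 1.65 1.7 1.75
```

```text
[-0.17366349  0.00107874  0.08820075] [1.75212754 1.20510826 0.53706066] [-4.66293162  3.12418404  6.17615745] yaw rel -33.647642993750736 0.018233623665209576 23.85
```

View pics/k_w15.png

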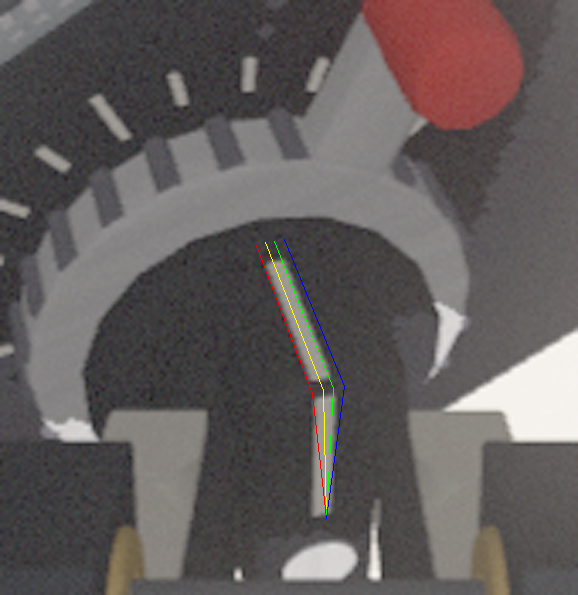

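View pics/w15.png

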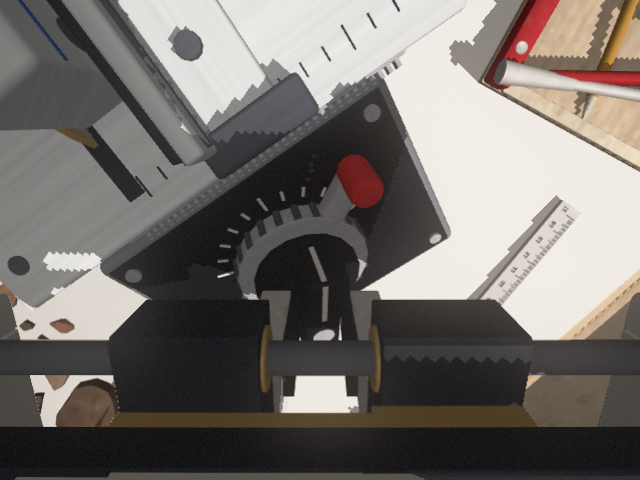

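Run:
```python
import cv2
f=cv2.imread("pics/w15.png");cv2.imwrite("pics/f15.png",cv2.resize(f[20:210,0:230],None,fx=3.3,fy=3.1,interpolation=cv2.INTER_CUBIC))
```

```text
(no output)
```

View pics/f15.png

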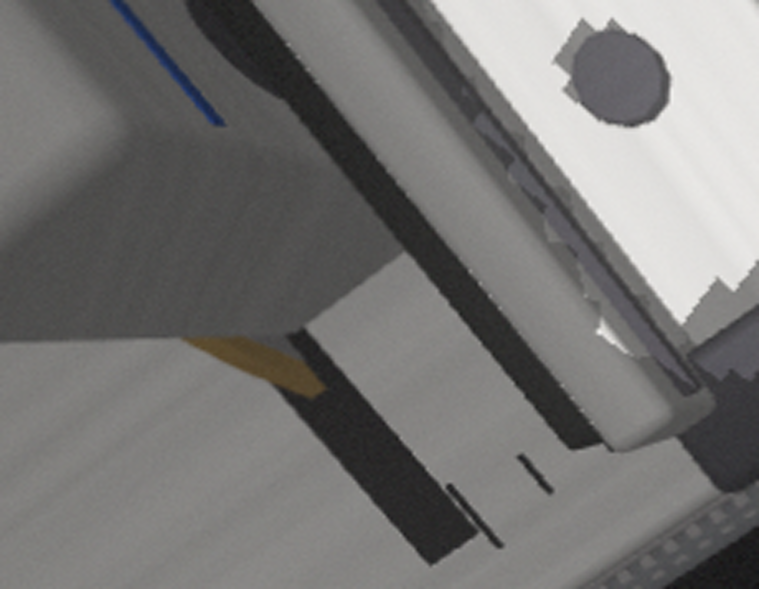

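>>> apply_moves(plan=[[255,[0,0,0],0.3],[255,[0,0,0],0]])

```text
time_s: 24.15
tcp_pos: [0.4171, -0.3153, 0.0882]
eef_rot: [179.9, -0.0, -141.9]
contact_force: [-5.4, 5.2, 8.2]
gripper_width: 0.0178
```

```bash
python3 look.py w16
```

```text
[-0.1737893   0.00112765  0.08824871] [2.05570016 1.33286282 0.56296996] [-5.41962746  5.22974136  8.21094017] yaw rel -35.45718392195613 0.017848354338049315 24.15
```

>>> apply_moves(plan=[[255,[0,0,0],0.3],[255,[0,0,0],0]])

```text
time_s: 24.45
tcp_pos: [0.4171, -0.3152, 0.0882]
eef_rot: [179.9, -0.0, -143.7]
contact_force: [-4.6, 3.6, 6.7]
gripper_width: 0.0182
```

```bash
python3 look.py w17; python3 kn.py w17 1.65 1.7 1.75 1.8
```

```text
[-0.17377764  0.00117897  0.08824829] [2.16048335 1.28769781 0.64556486] [-4.60451867  3.60316152  6.73568672] yaw rel -37.24559270936078 0.018167607310300225 24.45
```

View pics/k_w17.png

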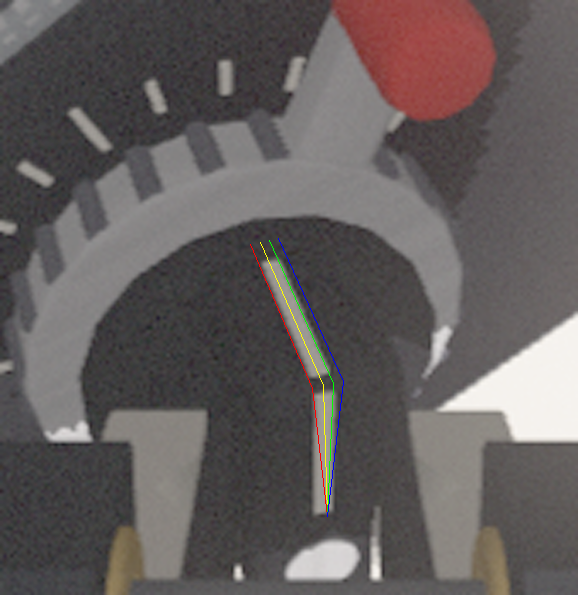

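>>> apply_moves(plan=[[255,[0,0,0],0.25],[255,[0,0,0],0],[255,[0,0,0],0]])

```text
time_s: 24.88
tcp_pos: [0.4171, -0.3151, 0.0883]
eef_rot: [179.9, -0.0, -145.2]
contact_force: [-4.8, 5.7, 9.0]
gripper_width: 0.0178
```

```bash
python3 look.py w18; python3 kn.py w18 1.65 1.7 1.75 1.8
```

```text
[-0.17381527  0.00124999  0.08834282] [2.47474023 1.46510565 0.65029117] [-4.80580031  5.67405427  9.03410827] yaw rel -38.72085988554474 0.017793077856847982 24.875
```

View pics/k_w18.png

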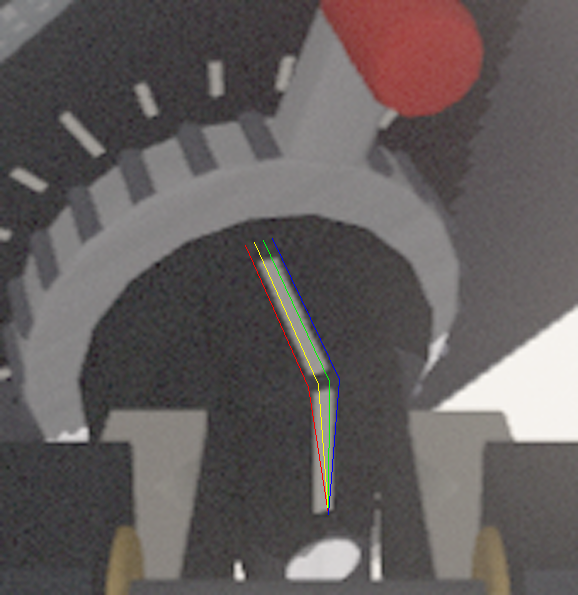

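>>> apply_moves(plan=[[180,[0,0,0],0],[165,[0,0,0],0],[165,[0,0,0],0],[165,[0,0,-0.2],0],[165,[0,0,-0.7],0],[165,[0,0,-0.9],0],[165,[0,0,-0.5],0],[165,[0,0,0],0],[165,[0,0,0],0]])

```text
time_s: 26.05
tcp_pos: [0.4179, -0.3155, 0.2029]
eef_rot: [-180.0, 0.0, -145.2]
contact_force: [0.2, -0.3, -0.2]
gripper_width: 0.0315
```

```bash
python3 look.py w19; python3 kn.py w19 1.65 1.7 1.75 1.8
```

```text
[-0.17297837  0.00110948  0.20285776] [ 0.04248576  0.00749024 -0.01494933] [ 0.15939456 -0.26226953 -0.24507691] yaw rel -38.751159227511266 0.03147713471680156 26.05
```

View pics/w19.png

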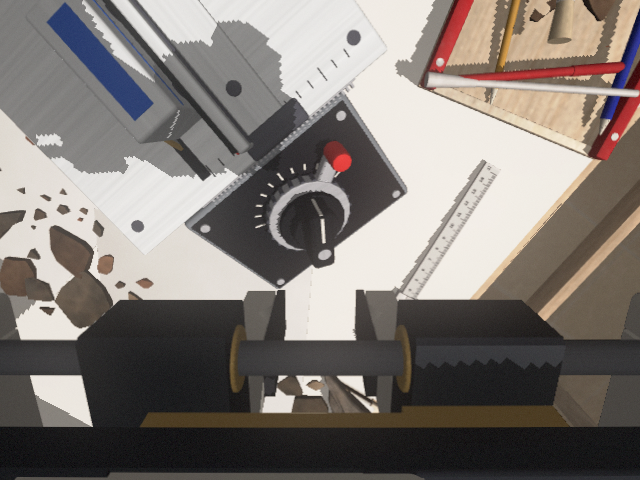

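View pics/k_w19.png

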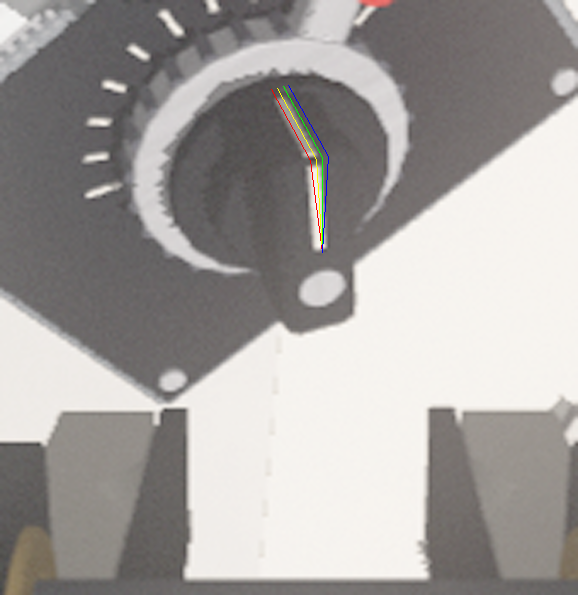

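Run:
```python
from fence import *
s,c=pickle.load(open("w19.pkl","rb"));w=wcam(s,c);p=pickle.load(open("saw.pkl","rb"))
x0,y0,f=150,70,4
g=cv2.resize(c["frame"][y0:y0+150,x0:x0+200],None,fx=f,fy=f,interpolation=cv2.INTER_CUBIC)
g=np.clip((g/255.)**.7*255,0,255).astype(np.uint8);cv2.imwrite("pics/cap_raw.png",g)
def pl(X,col):
    U=((proj(w,TF(p,X))-[x0,y0]+.5)*f-.5).astype(np.int32);cv2.polylines(g,[U.reshape(-1,1,2)],False,col,1)
pl([[-.103,.113,.086],[-.103,-.113,.086]],(0,255,0))
for q,col in((.05,(255,0,0)),(.13,(0,255,255)),(.2,(255,0,255))): pl([lev(np.pi/4+q,.0545,.003),lev(np.pi/4+q,.0545,.025)],col)
pl([[-.04,.0335,.086],[-.1,.0335,.086]],(255,0,255))
for gap,col in((30,(0,255,255)),(29,(255,255,0))): pl([[0.,.0335-gap/1e3,.118],[-.095,.0335-gap/1e3,.118],[-.095,.0335-gap/1e3,.086]],col)
cv2.imwrite("pics/cap.png",g)
```

```text
(no output)
```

View pics/cap_raw.png

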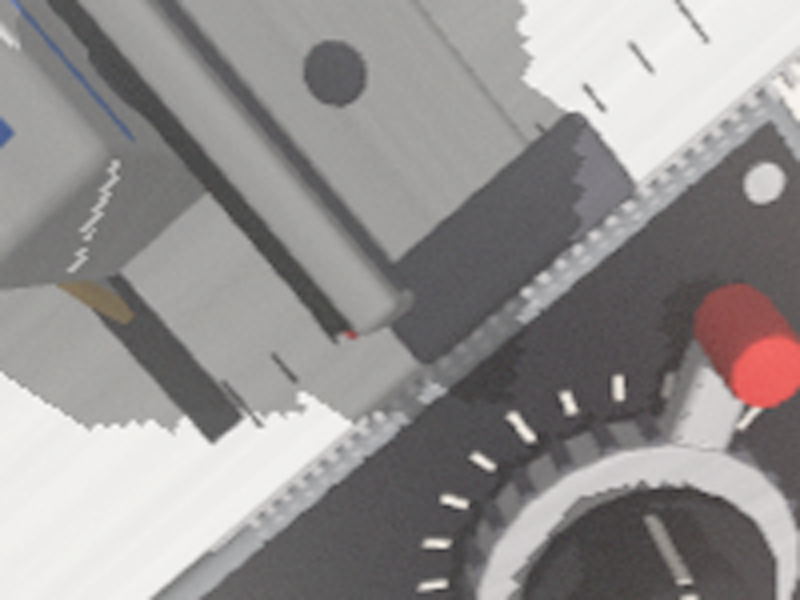

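View pics/cap.png

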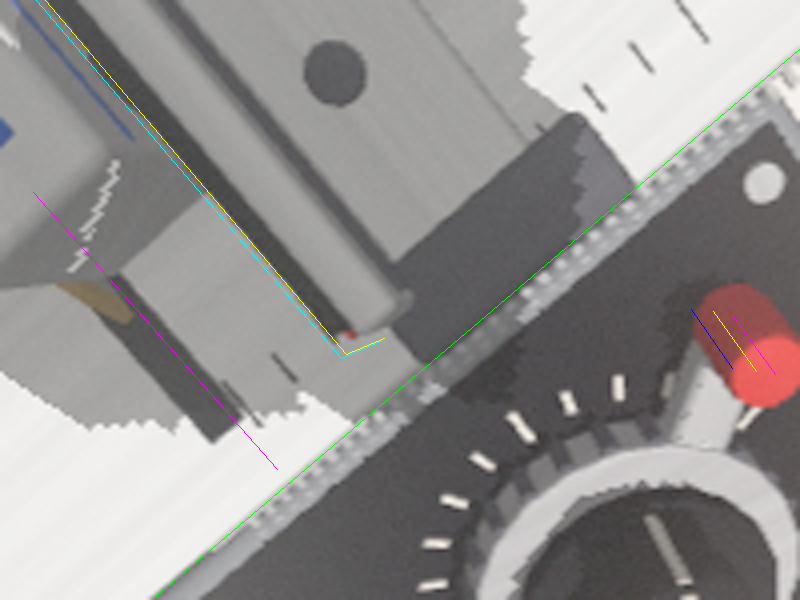

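Run:
```python
from fence import *
s,c=pickle.load(open("w19.pkl","rb"));w=wcam(s,c);p=pickle.load(open("saw.pkl","rb"))
P=lambda q:px(q,4,(150,70))
for nm,q,z in (("slotR",(130,285),.086),("slotR",(243,418),.086),("slotL",(210,440),.086),("blkBL",(112,277),.086),("blkBR",(208,192),.086),("face",(210,190),.086),("face",(335,340),.086),("facetop",(260,205),.118),("facetop",(350,318),.118),("bed edge",(370,408),.086),("bed edge",(640,180),.086),
 ("cap FL",(428,362),.1),("cap FR",(633,190),.1),("cap FR86",(633,190),.086),("cap RR",(578,112),.1),("cap RL",(400,265),.1)):
    print(nm,(inv(w,P(q),z,p)*1e3).round(1))
```

```text
slotR [-61.   31.6  86. ]
slotR [-89.6  32.1  86. ]
slotL [-88.8  39.3  86. ]
blkBL [-58.1  33.   86. ]
blkBR [-58.4  10.6  86. ]
face [-58.4  10.1  86. ]
face [-89.8  10.5  86. ]
facetop [-70.7  -1.2 118. ]
facetop [-91.3  -0.6 118. ]
bed edge [-102.3   13.6   86. ]
bed edge [-102.5  -47.2   86. ]
cap FL [-103.1   -2.2  100. ]
cap FR [-103.4  -45.5  100. ]
cap FR86 [-103.   -45.3   86. ]
cap RR [-88.9 -46.2 100. ]
cap RL [-88.7  -8.9 100. ]
```

Run:
```python
from fence import *
s,c=pickle.load(open("w19.pkl","rb"));w=wcam(s,c);p=pickle.load(open("saw.pkl","rb"))
for q in np.arange(1.6,1.85,.05):
    a,b=proj(w,TF(p,[lev(q-1.15,.025,.045),lev(q-1.15,0,.045)]));v=b-a;print(round(q,2),a.round(1),b.round(1),np.degrees(np.arctan2(v[0],v[1])).round(1))
x0,y0=295,170
f=c["frame"][y0:y0+90,x0:x0+60];g=cv2.resize(f,None,fx=9,fy=9,interpolation=cv2.INTER_CUBIC);cv2.imwrite("pics/ptr.png",g[:600*2][:810])
```

```text
1.6 [319.2 217.5] [324.5 243.8] 11.4
1.65 [320.9 217. ] [324.5 243.8] 7.5
1.7 [322.7 216.5] [324.5 243.8] 3.7
1.75 [324.5 216.1] [324.5 243.8] 0.0
1.8 [326.2 215.8] [324.5 243.8] -3.5
```

View pics/ptr.png

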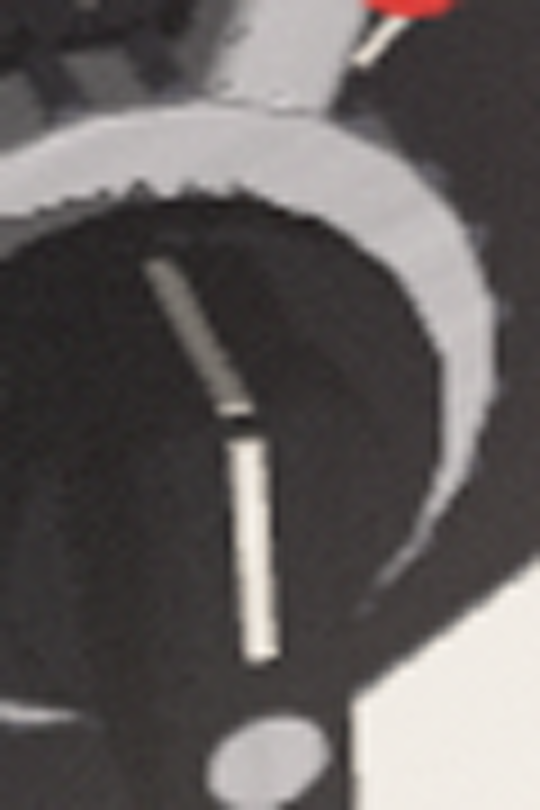

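>>> apply_moves(plan=[[165,[0,0,0.6],0],[165,[0,0,0.8],0],[165,[0,0,0.5],0],[165,[0,0,0.3],0],[165,[0,0,0.1],0],[165,[0,0,0],0],[255,[0,0,0],0],[255,[0,0,0],0],[255,[0,0,0],0],[255,[0,0,0],0]])

```text
time_s: 27.35
tcp_pos: [0.418, -0.3162, 0.0889]
eef_rot: [-179.9, 0.0, -145.1]
contact_force: [-2.7, -0.2, 6.8]
gripper_width: 0.0186
```

```bash
python3 look.py w20; python3 kn.py w20 1.65 1.7 1.75 1.8
```

```text
[-0.17262729  0.00052762  0.08893183] [0.07988446 0.74485291 0.19576869] [-2.65349574 -0.24281061  6.76982872] yaw rel -38.705459271387554 0.018627698870653627 27.35
```

>>> apply_moves(plan=[[255,[0,0,0],0.3],[255,[0,0,0],0.2],[255,[0,0,0],0],[255,[0,0,0],0]])

```text
time_s: 27.9
tcp_pos: [0.4181, -0.3162, 0.0889]
eef_rot: [-179.9, 0.0, -148.1]
contact_force: [-2.5, -0.4, 6.4]
gripper_width: 0.0188
```

```bash
python3 look.py w21; python3 kn.py w21 1.65 1.7 1.75 1.8; python3 -c "
import cv2,numpy as np
cv2.imwrite('pics/k2021.png',np.hstack([cv2.imread('pics/k_w20.png')[200:540,200:420],cv2.imread('pics/k_w21.png')[200:540,200:420]]))"
```

```text
[-0.17258554  0.00053543  0.0889015 ] [0.00708498 0.62452926 0.375287  ] [-2.48317784 -0.44646123  6.35621606] yaw rel -41.694368857877265 0.0188105553992187 27.9
```

View pics/k2021.png

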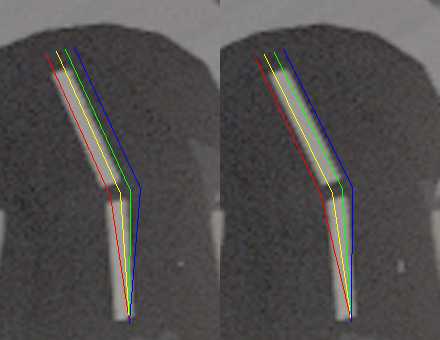

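>>> apply_moves(plan=[[180,[0,0,0],0],[165,[0,0,0],0],[165,[0,0,0],0],[165,[0,0,-0.2],0],[165,[0,0,-0.7],0],[200,[0,0,-0.9],0],[255,[0,0,-0.5],0],[255,[0,0,0],0],[255,[0,0,0],0]])

```text
time_s: 29.08
tcp_pos: [0.4177, -0.3154, 0.2028]
eef_rot: [180.0, 0.0, -148.2]
contact_force: [-0.1, -0.0, -0.5]
gripper_width: 0.0009
```

```bash
python3 look.py w22
python3 - <<'E'
from fence import *
s,c=pickle.load(open("w22.pkl","rb"));w=wcam(s,c);p=pickle.load(open("saw.pkl","rb"))
for q in np.arange(1.65,1.85,.05):
    a,b=proj(w,TF(p,[lev(q-1.15,.025,.045),lev(q-1.15,0,.045)]));v=b-a;print(round(q,2),a.round(1),b.round(1),np.degrees(np.arctan2(v[0],v[1])).round(1))
x0,y0=int(b[0])-30,int(b[1])-60
print(x0,y0)
f=c["frame"][y0:y0+75,x0:x0+60];g=cv2.resize(f,None,fx=8,fy=8,interpolation=cv2.INTER_CUBIC);cv2.imwrite("pics/ptr2.png",g)
E
```

```text
[-0.17316592  0.00118203  0.20280228] [ 0.08040363 -0.03659572  0.00097491] [-0.09891696 -0.00328524 -0.47957842] yaw rel -41.74475076709277 0.000867434748246951 29.075
1.65 [319.3 216.7] [324.6 243.3] 11.2
1.7 [321.1 216.1] [324.6 243.3] 7.4
1.75 [322.8 215.6] [324.6 243.3] 3.7
1.8 [324.6 215.2] [324.6 243.3] 0.1
1.85 [326.3 214.9] [324.6 243.3] -3.4
294 183
```

View pics/ptr2.png

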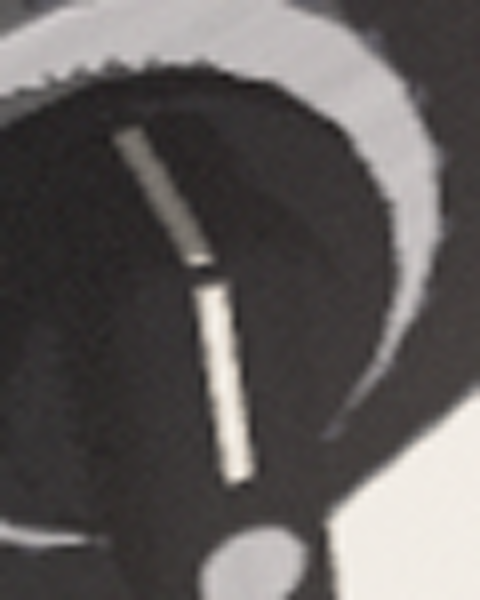

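>>> apply_moves(plan=[[165,[0,0,0.4],0],[165,[0,0,0.6],0],[165,[0,0,0.5],0],[165,[0,0,0.4],0],[165,[0,0,0.2],0],[165,[0,0,0.2],0],[165,[0,0,0],0],[255,[0,0,0],0],[255,[0,0,0],0],[255,[0,0,0],0],[255,[0,0,0],0]])

```text
time_s: 30.5
tcp_pos: [0.4184, -0.3162, 0.089]
eef_rot: [-179.9, 0.0, -148.1]
contact_force: [-0.7, 0.0, 5.7]
gripper_width: 0.019
```

```bash
python3 look.py w23; python3 kn.py w23 1.65 1.7 1.75 1.8
```

```text
[-0.17225573  0.0005989   0.08896236] [0.01675343 0.45162445 0.16954081] [-0.65219835  0.03017142  5.65145025] yaw rel -41.70260088269933 0.019032409737386093 30.5
```

>>> apply_moves(plan=[[255,[0,0,0],0.4],[255,[0,0,0],0],[255,[0,0,0],0]])

```text
time_s: 30.92
tcp_pos: [0.4184, -0.3162, 0.0889]
eef_rot: [-179.9, 0.0, -150.5]
contact_force: [-2.0, -0.7, 6.0]
gripper_width: 0.0191
```

```bash
python3 look.py w24; python3 kn.py w24 1.65 1.7 1.75 1.8; python3 -c "
import cv2,numpy as np
cv2.imwrite('pics/k2324.png',np.hstack([cv2.imread('pics/k_w23.png')[200:540,200:420],cv2.imread('pics/k_w24.png')[200:540,200:420]]))"
```

```text
[-0.17225045  0.00057449  0.0889186 ] [-0.1084964   0.43149925  0.26285711] [-2.04255027 -0.7015998   5.99266571] yaw rel -44.092927403637276 0.019145802492109506 30.925
```

View pics/k2324.png

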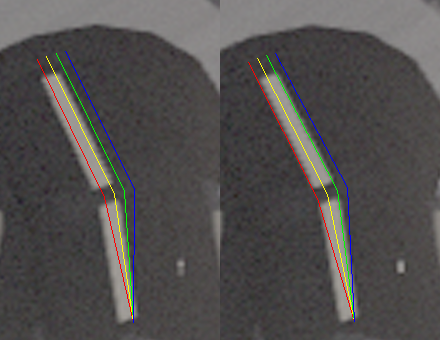

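>>> apply_moves(plan=[[255,[0,0,0],0.3],[255,[0,0,0],0.3],[255,[0,0,0],0],[255,[0,0,0],0]], squeeze=55)

```text
time_s: 31.48
tcp_pos: [0.4184, -0.3163, 0.0889]
eef_rot: [-179.9, 0.0, -154.1]
contact_force: [-0.6, -1.9, 6.5]
gripper_width: 0.0191
```

```bash
python3 look.py w25; python3 kn.py w25 1.65 1.7 1.75 1.8
python3 - <<'E'
from fence import *
for nm in ("w15","w18","w20","w21","w24","w25"):
    s,c=pickle.load(open(nm+".pkl","rb"));w=wcam(s,c);p=pickle.load(open("saw.pkl","rb"))
    # find white pointer line on bar top: bright blob near predicted
    pts=proj(w,TF(p,[lev(.55,.025,.045),lev(.55,0,.045)]))
    x0,y0=int(pts[:,0].min())-9,int(pts[0,1])+2; x1,y1=int(pts[:,0].max())+6,int(pts[1,1])-3
    g=cv2.cvtColor(c["frame"],cv2.COLOR_BGR2GRAY)[y0:y1,x0:x1].astype(float)
    m=np.clip(g-np.median(g)-40,0,None);ys,xs=np.nonzero(m>0);W=m[ys,xs]
    a,b=np.polyfit(ys,xs,1,w=np.sqrt(W));obs=np.degrees(np.arctan(a))
    qs=np.arange(1.5,1.9,.01);an=[]
    for q in qs:
        u,v=proj(w,TF(p,[lev(q-1.15,.023,.045),lev(q-1.15,.005,.045)]));d=v-u;an.append(np.degrees(np.arctan2(d[0],d[1])))
    print(nm,len(xs),round(obs,2),"q",np.interp(-obs,-np.array(an),qs).round(3),"yaw",s["eef_rot"][2].round(1),"Mz",s["moment"][2].round(2))
E
```

```text
[-0.17221886  0.00052508  0.08886114] [-0.33462727  0.29591087  0.45599369] [-0.64941339 -1.86773259  6.51093714] yaw rel -47.690920296277085 0.019106331497625518 31.475
w15 181 -1.9 q 1.684 yaw -140.1 Mz 0.54
w18 198 -0.3 q 1.75 yaw -145.2 Mz 0.65
w20 184 3.77 q 1.704 yaw -145.1 Mz 0.2
w21 186 4.17 q 1.748 yaw -148.1 Mz 0.38
w24 184 9.04 q 1.732 yaw -150.5 Mz 0.26
w25 186 9.0 q 1.791 yaw -154.1 Mz 0.46
```

View pics/k_w25.png

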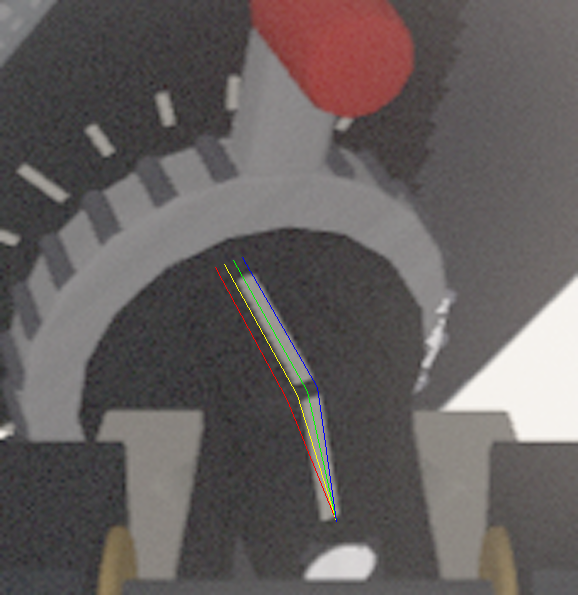

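>>> apply_moves(plan=[[180,[0,0,0],0],[165,[0,0,0],0],[165,[0,0,0],0],[165,[0,0,-0.2],0],[165,[0,0,-0.7],0],[200,[0,0,-0.9],0],[255,[0,0,-0.5],0],[255,[0,0,0],0],[255,[0,0,0],0]])

```text
time_s: 32.65
tcp_pos: [0.4176, -0.3154, 0.2027]
eef_rot: [180.0, 0.0, -154.2]
contact_force: [-0.4, -0.0, -0.8]
gripper_width: 0.0011
```

```bash
python3 look.py w26
cat > qfit.py <<'E'
import sys
from fence import *
for nm in sys.argv[1:]:
    s,c=pickle.load(open(nm+".pkl","rb"));w=wcam(s,c);p=pickle.load(open("saw.pkl","rb"))
    pts=proj(w,TF(p,[lev(.55,.025,.045),lev(.55,0,.045)]))
    x0,y0=int(pts[:,0].min())-9,int(pts[0,1])+1; x1,y1=int(pts[:,0].max())+6,int(pts[1,1])-2
    g=cv2.cvtColor(c["frame"],cv2.COLOR_BGR2GRAY)[y0:y1,x0:x1].astype(float)
    m=np.clip(g-np.median(g)-40,0,None);ys,xs=np.nonzero(m>0);W=m[ys,xs]
    a,b=np.polyfit(ys,xs,1,w=np.sqrt(W));obs=np.degrees(np.arctan(a))
    qs=np.arange(1.4,2,.01);an=[]
    for q in qs:
        u,v=proj(w,TF(p,[lev(q-1.15,.023,.045),lev(q-1.15,.005,.045)]));d=v-u;an.append(np.degrees(np.arctan2(d[0],d[1])))
    print(nm,len(xs),round(obs,2),"q",np.interp(-obs,-np.array(an),qs).round(3))
E
python3 qfit.py w19 w22 w26
```

```text
[-0.17327494  0.0011627   0.20266891] [ 0.04417261 -0.04603007 -0.00499969] [-0.43245707 -0.02809878 -0.83314766] yaw rel -47.75450948393271 0.0010890189248425393 32.65
w19 98 3.56 q 1.702
w22 101 8.37 q 1.687
w26 100 15.23 q 1.693
```

View pics/w26.png

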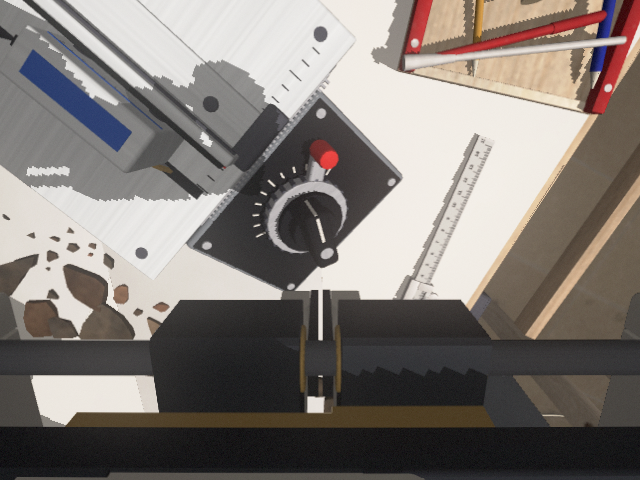

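Run:
```python
from jaw import *
p=pickle.load(open("saw.pkl","rb"))
prev=None
for q in (.13,.3,.5,.7,.9,1.05,1.2):
    P=lev(np.pi/4+q,.0545,.016);T=np.array([P[0]+.0065+.0095,-.054,P[2]+.0065*.577+.001])
    # tip rear corner height above face
    rc=T+[.0095,0,0]-k;hr=rc@n; fc=(T-[.0095,0,0]-k)@n
    print(q,(T*1e3).round(1),"rear h",round(hr*1e3,1),"front h",round(fc*1e3,1),"grip y",(P[1]*1e3).round(1), None if prev is None else ((T-prev)/.05).round(3)); prev=T
P0=lev(np.pi/4+.13,.0545,.016)
delta(saw(p,[P0[0]+.016+.004,-.054,.20]),np.degrees(p[2])-90)
```

```text
0.13 [-118.2  -54.    91.2] rear h 7.4 front h 16.9 grip y -43.2 None
0.3 [-125.   -54.    87.3] rear h 7.4 front h 16.9 grip y -48.2 [-0.135  0.    -0.078]
0.5 [-133.7  -54.    82.3] rear h 7.4 front h 16.9 grip y -52.3 [-0.175  0.    -0.101]
0.7 [-143.   -54.    76.9] rear h 7.4 front h 16.9 grip y -54.3 [-0.185  0.    -0.107]
0.9 [-152.4  -54.    71.5] rear h 7.4 front h 16.9 grip y -54.1 [-0.188  0.    -0.109]
1.05 [-159.3  -54.    67.5] rear h 7.4 front h 16.9 grip y -52.6 [-0.139  0.    -0.08 ]
1.2 [-166.   -54.    63.6] rear h 7.4 front h 16.9 grip y -49.9 [-0.133  0.    -0.077]
t 32.7 pos [ 0.4174 -0.3154  0.2023] rot [ 1.7994e+02 -3.0000e-02 -1.5419e+02] w 0.0002 F [-0.1 -1.1 -0.2] turn -7.958 shift after turn [ 1.103 -1.185  0.045]
```

>>> apply_moves(plan=[[255,[0,0,0],-0.96],[255,[0,0,0],-1],[255,[0,0,0],-1],[255,[0,0,0],-1],[255,[0,0,0],-1],[255,[0,0,0],-1],[255,[0,0,0],-1],[255,[0,0,0],-1],[255,[0.6,-0.6,0],0],[255,[0.58,-0.59,0],0],[255,[0,0,0],0],[255,[0,0,0],0]])

```text
time_s: 34.2
tcp_pos: [0.4574, -0.3888, 0.2016]
eef_rot: [179.9, 0.0, -106.5]
contact_force: [-0.2, -1.0, 0.5]
gripper_width: 0.0003
```

```bash
python3 look.py w27
python3 - <<'E'
from fence import *
p=pickle.load(open("saw.pkl","rb"))
delta(saw(p,[-.1145,-.058,.0912]),np.degrees(p[2])-90)
E
```

```text
[-0.11434788 -0.05794504  0.20160211] [ 0.00365585  0.07267559 -0.001054  ] [-0.17158187 -0.9992114   0.47865291] yaw rel -0.01926099762800959 0.00029836866493610447 34.2
t 34.25 pos [ 0.4574 -0.3885  0.2022] rot [ 1.7990e+02  3.0000e-02 -1.0643e+02] w 0.0006 F [ 0.2 -1.   0.8] turn 0.002 shift after turn [0.006 0.003 2.219]
```

View pics/w27.png

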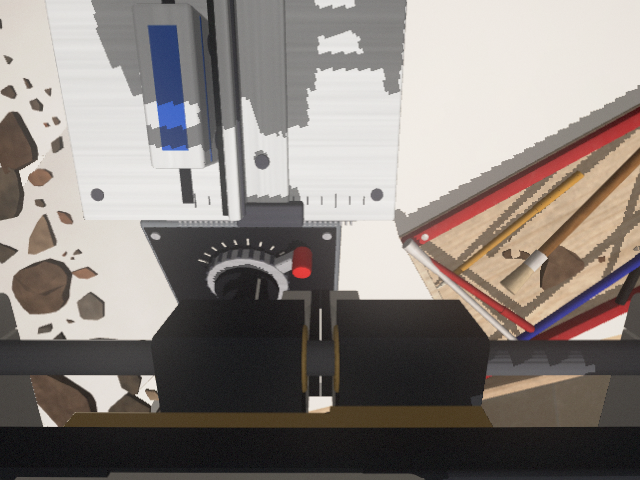

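>>> apply_moves(plan=[[255,[0,0.04,0.5],0],[255,[0,0,0.7],0],[255,[0,0,0.5],0],[255,[0,0,0.3],0],[255,[0,0,0.15],0],[255,[0,0,0.06],0],[255,[0,0,0],0],[255,[0,0,0],0]])

```text
time_s: 35.25
tcp_pos: [0.4566, -0.3888, 0.0933]
eef_rot: [-179.9, -0.0, -106.4]
contact_force: [0.3, -0.7, 1.1]
gripper_width: 0.0004
```

```bash
python3 look.py w28
python3 - <<'E'
from plant import viewer
import cv2
c=viewer.capture("side");cv2.imwrite("pics/s28.png",cv2.resize(c["frame"][220:350,280:430],None,fx=5,fy=4.6,interpolation=cv2.INTER_CUBIC))
E
```

```text
[-0.11511669 -0.05820733  0.09327691] [0.02353786 0.01799223 0.00114622] [ 0.33978159 -0.733612    1.06019251] yaw rel 0.02067831853298685 0.00040785558016538653 35.25
```

View pics/s28.png

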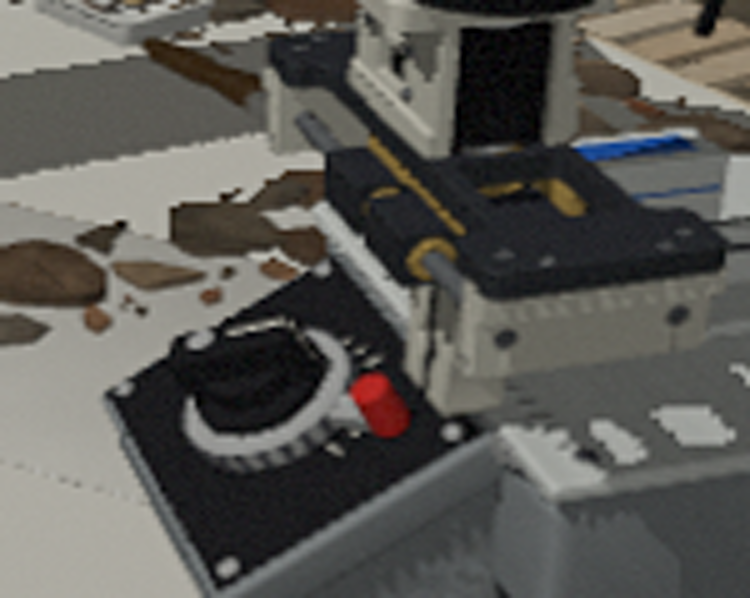

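>>> apply_moves(plan=[[255,[0,0.06,0.042],0],[255,[0,0.065,0.0375],0],[255,[0,0.065,0.0375],0],[255,[0,0.065,0.0375],0],[255,[0,0.065,0.0375],0],[255,[0,0.065,0.0375],0],[255,[0,0.065,0.0375],0],[255,[0,0.065,0.0375],0],[255,[0,0.065,0.0375],0],[255,[0,0,0],0]])

```text
time_s: 36.6
tcp_pos: [0.4309, -0.3827, 0.0774]
eef_rot: [-179.6, -0.2, -106.4]
contact_force: [4.9, -8.1, 4.0]
gripper_width: 0.0001
```

```bash
python3 look.py w29
python3 - <<'E'
from plant import viewer
import cv2
c=viewer.capture("side");cv2.imwrite("pics/s29.png",cv2.resize(c["frame"][220:350,280:430],None,fx=5,fy=4.6,interpolation=cv2.INTER_CUBIC))
E
```

```text
[-0.14140065 -0.0596308   0.07737889] [-2.64922561 -1.42693259 -0.03133849] [ 4.89076842 -8.1153226   4.01711997] yaw rel 0.08541494337974598 7.399510322894822e-05 36.6
```

View pics/s29.png

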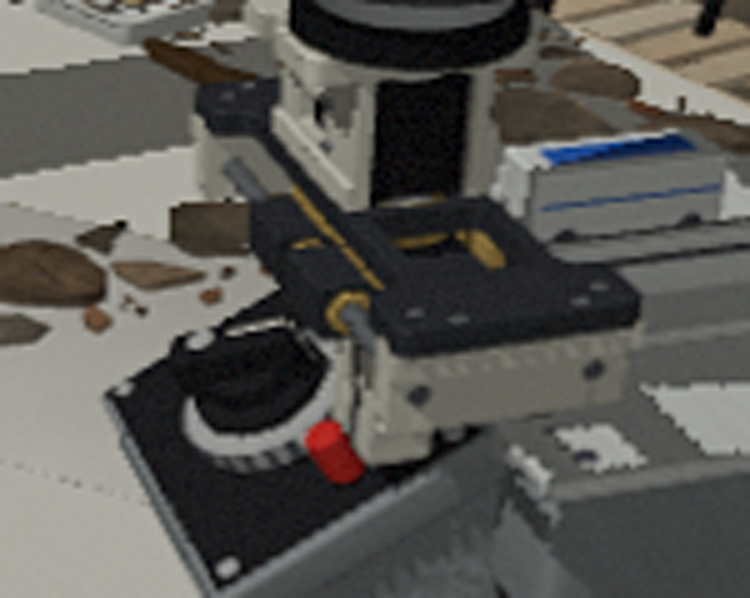

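>>> apply_moves(plan=[[255,[0.03,0.05,0.029],0],[255,[0,0.065,0.0375],0],[255,[0,0.065,0.0375],0],[255,[0,0.065,0.0375],0],[255,[0,0.065,0.0375],0],[255,[0,0.065,0.0375],0],[255,[0,0.065,0.0375],0],[255,[0,0,0],0]])

```text
time_s: 37.7
tcp_pos: [0.4089, -0.3767, 0.064]
eef_rot: [-179.7, -0.1, -106.4]
contact_force: [5.6, -2.3, 4.1]
gripper_width: 0.0003
```

```bash
python3 look.py w30
python3 - <<'E'
from plant import viewer
import cv2
c=viewer.capture("side");cv2.imwrite("pics/s30.png",cv2.resize(c["frame"][220:350,280:430],None,fx=5,fy=4.6,interpolation=cv2.INTER_CUBIC))
E
```

```text
[-0.16425017 -0.06009079  0.06400365] [-0.891384   -1.75766643 -0.01821401] [ 5.60692343 -2.29056163  4.06377201] yaw rel 0.061445668184532565 0.0002899786363227266 37.7
```

View pics/s30.png

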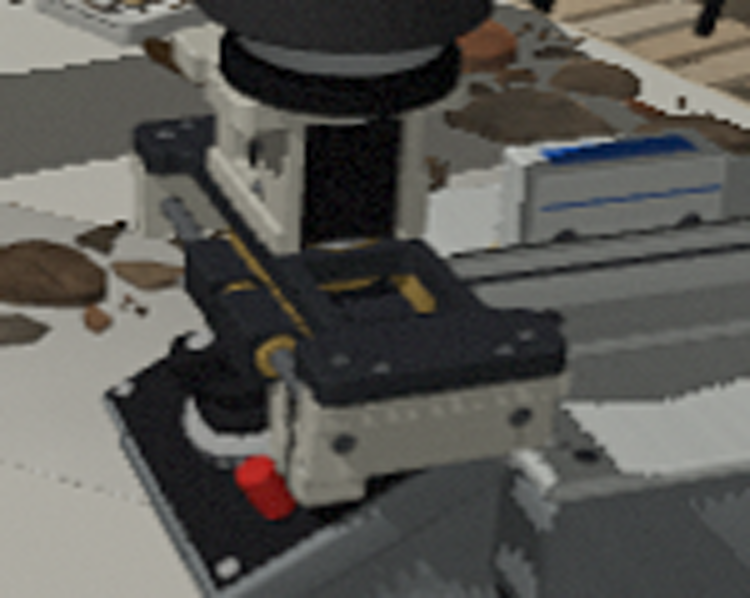

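>>> apply_moves(plan=[[255,[0,0.05,0.02],0],[255,[0,0.05,0.02],0],[255,[0,0.03,0],0],[255,[0,0,0],0],[255,[0,0,0],0]])

```text
time_s: 38.42
tcp_pos: [0.4059, -0.3752, 0.0626]
eef_rot: [-179.4, -0.1, -106.4]
contact_force: [12.7, -0.1, 1.5]
gripper_width: 0.0007
```

```bash
python3 look.py w31
```

```text
[-0.16756998 -0.0595335   0.06262289] [-2.25584428e-04 -4.70039186e+00 -9.08682668e-02] [12.68857829 -0.14655608  1.51956141] yaw rel 0.09051495601157455 0.0006698015334722963 38.425
```

>>> apply_moves(plan=[[255,[0,0.04,0],0],[255,[0,0.04,0],0],[255,[0,0,0],0],[255,[0,0,0],0]])

```text
time_s: 38.98
tcp_pos: [0.4052, -0.3751, 0.0634]
eef_rot: [-179.1, -0.1, -106.3]
contact_force: [19.4, -1.4, -2.4]
gripper_width: 0.0007
```

```bash
python3 look.py w32
```

```text
[-0.16825258 -0.05963165  0.06335353] [-0.71830992 -7.24795624 -0.1952896 ] [19.39768621 -1.44679918 -2.41065026] yaw rel 0.125891016212492 0.0006871247420636742 38.975
```

>>> apply_moves(plan=[[255,[0,0.05,0],0],[255,[0,0,0],0],[255,[0,0,0],0]])

```text
time_s: 39.4
tcp_pos: [0.4047, -0.3751, 0.064]
eef_rot: [-178.9, -0.1, -106.3]
contact_force: [24.1, -3.3, -2.2]
gripper_width: 0.0004
```

>>> apply_moves(plan=[[255,[0,-0.2,-0.05],0],[255,[0,-0.15,-0.2],0],[255,[0,0,-0.7],0],[255,[0,0,-0.9],0],[255,[0,0.4,-0.7],0],[255,[-0.3,0.6,-0.3],0],[255,[-0.4,0.7,0],0],[255,[-0.4,0.5,0],0],[255,[0,0,0],0],[255,[0,0,0],0]])

```text
time_s: 40.65
tcp_pos: [0.321, -0.2931, 0.2036]
eef_rot: [-180.0, -0.0, -106.4]
contact_force: [-0.0, 0.7, -0.2]
gripper_width: 0.0006
```

```bash
python3 look.py w33
python3 - <<'E'
from plant import viewer
import cv2,pickle
c=viewer.capture("side");cv2.imwrite("pics/s33.png",cv2.resize(c["frame"][210:370,290:500],None,fx=3.7,fy=3.7,interpolation=cv2.INTER_CUBIC))
E
```

```text
[-0.27221158 -0.00476739  0.20358334] [-0.02368829 -0.06962691  0.02896617] [-0.00193693  0.68759256 -0.19288938] yaw rel 0.03499652406084408 0.0005799665975347531 40.65
```

View pics/w33.png

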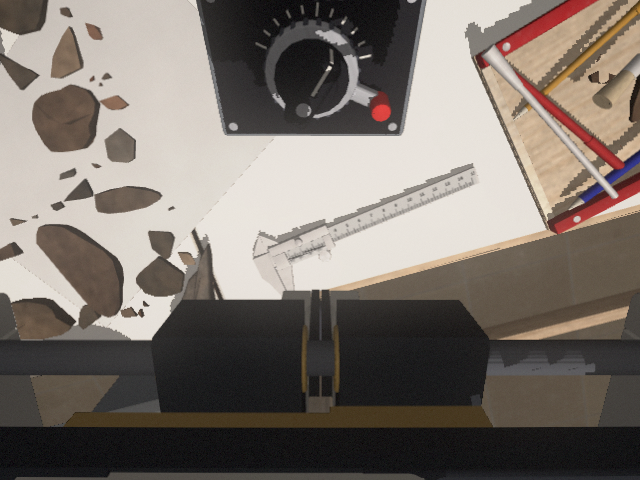

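View pics/s33.png

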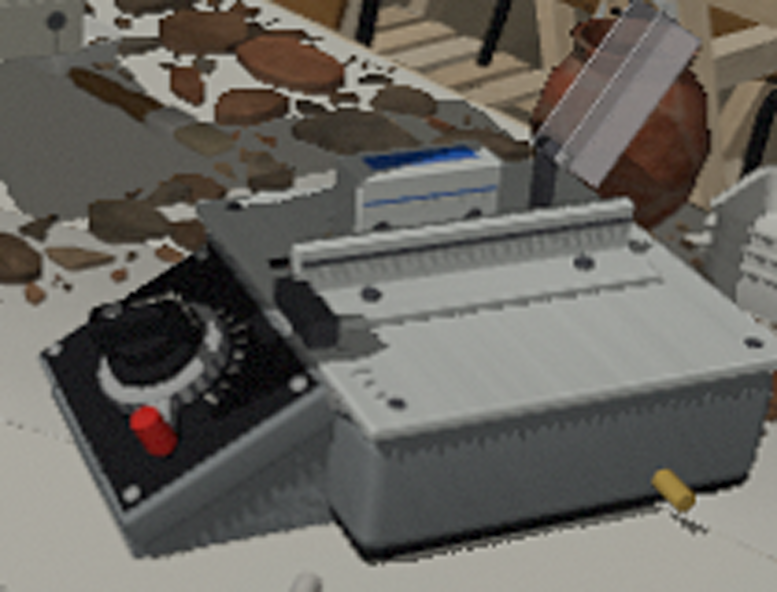

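Run:
```python
from fence import *
s,c=pickle.load(open("w33.pkl","rb"));w=wcam(s,c);p=pickle.load(open("saw.pkl","rb"))
x0,y0,f=250,20,5
g=cv2.resize(c["frame"][y0:y0+110,x0:x0+150],None,fx=f,fy=f,interpolation=cv2.INTER_CUBIC)
def pl(X,col):
    U=((proj(w,TF(p,X))-[x0,y0]+.5)*f-.5).astype(np.int32);cv2.polylines(g,[U.reshape(-1,1,2)],False,col,1)
for q,col in((1.1,(0,0,255)),(1.2,(0,255,0)),(1.3,(255,0,0))): pl([lev(np.pi/4+q,.04,.0125),lev(np.pi/4+q,.0545,.025)],col)
for q,col in((1.65,(0,0,255)),(1.7,(0,255,0)),(1.75,(255,0,0))): pl([lev(q-1.15,.025,.045),lev(q-1.15,0,.045)],col)
cv2.imwrite("pics/l33.png",g)
```

```text
(no output)
```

View pics/l33.png

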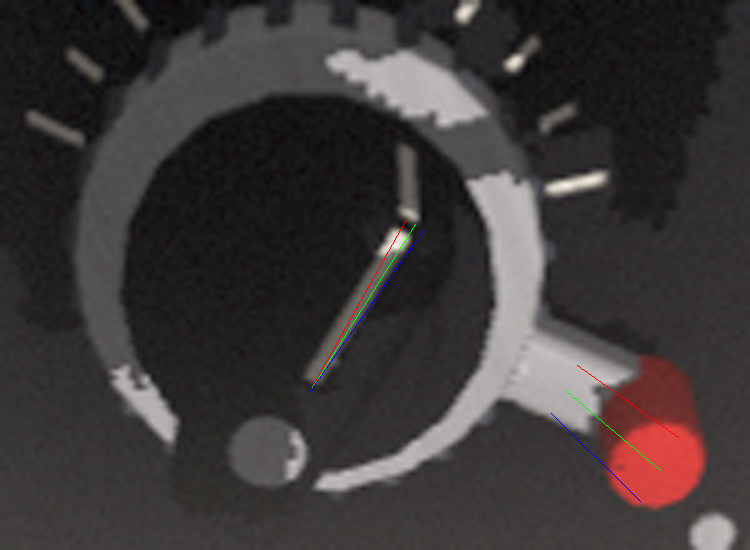

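Run:
```python
from plant import viewer,get_state
import cv2
c=viewer.capture("top");cv2.imwrite("pics/t34.png",cv2.resize(c["frame"][120:310,340:490],None,fx=3,fy=3,interpolation=cv2.INTER_CUBIC))
print(get_state()["time_s"])
```

```text
40.8
```

View pics/t34.png

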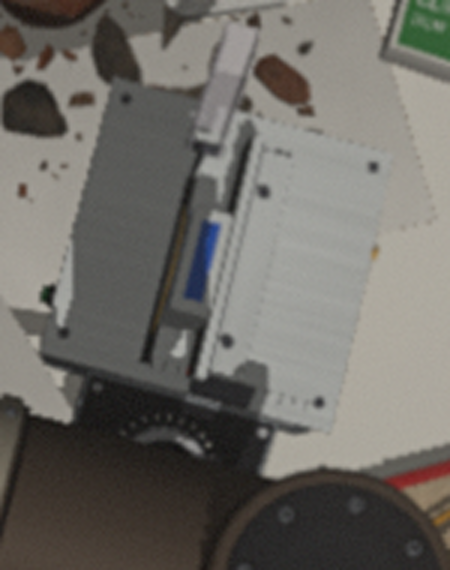

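The top view shows the block upright in the gap at about (200, 255), parallel to the blade and the fence. The arm is clear of it.

```bash
python3 -c "
from plant import close_job
print(close_job())"
```

```text
the job is handed in; nothing more can be done
None
```

The job is handed in at about 41 s. The block stands between blade and fence, the fence is closed on it, and the red lever is on its stop. How tightly the block is held is my estimate, because I could not measure it directly.

**What I did:** I set the block on the bed, let go of it, and gripped the knob's bar to close the fence. One grasp was not enough. The first attempt met something about 30 mm wide between the fingertips, so I raised the grip. The bar then slipped partway, so I gripped it again. I re-gripped it twice more at the end to check the tightness. Last, I pushed the red lever round with closed fingers until it stopped moving, at about 24 N.

**What the last checks showed:**
- **Block:** it is upright and parallel to blade and fence. Its lower edge measured y = 33.0 mm against the blade face at 33.5 mm; I took that reading before locking.
- **Lock ring:** it reads about 1.2 rad, which is its stop.
- **Robot:** the arm was touching nothing when I handed the job in.

**What disagreed:** the knob read 1.75 to 1.79 rad while gripped, but 1.69 to 1.70 after each release and about 1.68 in the last picture. First contact should be at 1.667 rad. The fence seems to push the knob back until friction holds it, which would leave up to about 10 N on the block. Taken at face value, the readings after release give only about 2 to 6 N.

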